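Put the mixed-up hole saws back on their own pegs

ROBOT

A 6-joint arm with a two-finger parallel gripper is mounted at the origin on the work surface. World frame = base frame: x ahead of the robot, y to its left, z up, the work surface at z = 0. Lengths are in m, angles in rad, forces in N, time in s.
With the tool pointing down it reaches from about 0.325 to 0.875 m from the base axis. Payload 4.4 kg.
Tool frame: the origin (TCP) lies on the centre line of the jaws, within the pads' length; the fingertips stand 11 mm ahead of it and the grasp point (between the pads) lies 8 mm behind it; z points along the fingers, y is the direction in which the jaws open and shut (so a half turn about z gives the same grasp; the last joint's range is limited). The gripper opens to 85 mm and grips with 20 to 120 N. Pads are 22 mm wide; open, the fingers measure 114 mm over their backs; the gripper's body (76 mm by 85 mm) begins 54 mm behind the grasp point. The pads swing forward as they close: fully open they stand 13 mm farther back than shut.
Start: joints at [-1.262, 0.207, 1.542, -0, 1.393, -0.15], TCP at [0.255, -0.516, 0.242] pointing down, gripper open.
Joint ranges: [-2.73, 2.73], [-0.86, 2.22], [0.23, 2.46], [-1.11, 4.25], [0.08, 2.63], [-2.82, 2.82]. Speed limits (rad/s): [2.79, 2.79, 3.14, 3.14, 3.14, 3.14].

INTERFACE

Orientations are given as [roll, pitch, yaw] about the fixed x, y, z axes, in that order (R = Rz(yaw) Ry(pitch) Rx(roll)).
In Python, from plant import manip gives the robot as it stands. The module is installed in compiled form; this text tells all that it offers.
- The arm moves only by the shell command python3 -m jog 'ROWS' [FORCE]. ROWS is JSON, a list that holds one entry, the list of rows, each a list of 7 numbers: the turn, a rotation vector about the tool's x, y, z in degrees, then the shift along the tool's x, y, z in mm, then the finger opening in mm, from 0 to 85.4. In form: [[[ax, ay, az, dx, dy, dz, gripper], ...]]. A call has 1 to 20 rows; each row shifts and turns the pose as measured when the row begins, along the tool's axes as they then stand; what a row does not reach is not made up. A row lasts 1/10 s, in which the tool goes at most 50 mm and 8.59 degrees, less where a joint would pass 70% of its speed; a pose out of reach is approached as far as the arm can. A call with a gripper value outside its range is refused whole. The fingers move at their own pace and stop on an object; FORCE is the grip in N (left out, the last holds). Time passes only in rows, so rows that do not move let the fingers close. It gives the time, the measured TCP pose, the force and the opening at its end, in the units of the state.
- manip.get_state(): the state, without advancing time (a new reading comes with each control period).
- manip.capture(name): name is "scene" or "top" or "wrist"; returns the picture (384x512x3 uint8, red, green, blue); there is no depth.
- manip.get_calibration(name): a dict with "vfov" (degrees; the focal length in pixels is half the picture's height over the tangent of half this angle, whatever the lens; pixels are square), "cx", "cy" (the principal point, pixels), "extrinsics" (4x4, takes a point from camera to world coordinates). Camera axes: x right, y down, z forward; pixel columns grow to the right and rows downward; lengths in m; the calibration is good to about 2 mm. A picture is of the moment at which its call begins: read the wrist's pose just before it. get_calibration takes no time and is no camera call; for the wrist camera it gives the pose at the moment of the call.
- manip.job_done(): hands the job in, once; it reports no verdict.
The state is a dict: "time_s": time; "joint_pos": joint angles; "joint_velocities": joint speeds; "joint_torque": joint torques, N m; "tool_pos": TCP position; "tcp_rot": TCP orientation; "wrist_force": force on the tool from outside, world axes, zero at the start; "ft_torque": the same for the moment, N m; "width": opening from 0.0 (shut) to 1.0 (fully open).
Only numpy, scipy, OpenCV 4.12 (cv2) and the standard library are available. Lean on these libraries where they do the work, as an engineer would, in place of code of your own. Each camera call takes 0.05 s, during which the arm holds its last target.

TASK

The four hole saws in the tray stand on one another's pegs. Swap them round so that each stands teeth down, flat and centred over the peg of the module whose sample hole it cut (same diameter); the spare peg is free for parking and must be bare again when you finish. Set them down, do not drop them: the teeth chip.

Things in the scene. Friction and masses are not known exactly. Their poses are not given: they have to be found in the camera images.
- saw32_mid (a point): hole saw 32 mm in diameter: a plain steel cup, 48 mm high, walls 3 mm (inside 26 mm), open and toothed at the bottom, closed by a flat cap on top with the dark arbor bore in it; 90 g or so. It starts teeth down over a wooden peg. Point: on its axis, half-way up (24 mm above the teeth); z up along the axis. Grip it across its diameter from above; beside it along the row the neighbours stand close, front and back (along the module's x) are free.
- saw43_mid (a point): hole saw 43 mm in diameter: a plain steel cup, 48 mm high, walls 3 mm (inside 37 mm), open and toothed at the bottom, closed by a flat cap on top with the dark arbor bore in it; 120 g or so. It starts teeth down over a wooden peg. Point: on its axis, half-way up (24 mm above the teeth); z up along the axis. Grip it across its diameter from above; beside it along the row the neighbours stand close, front and back (along the module's x) are free.
- saw54_mid (a point): hole saw 54 mm in diameter: a plain steel cup, 48 mm high, walls 3 mm (inside 48 mm), open and toothed at the bottom, closed by a flat cap on top with the dark arbor bore in it; 151 g or so. It starts teeth down over a wooden peg. Point: on its axis, half-way up (24 mm above the teeth); z up along the axis. Grip it across its diameter from above; beside it along the row the neighbours stand close, front and back (along the module's x) are free.
- saw67_mid (a point): hole saw 67 mm in diameter: a plain steel cup, 48 mm high, walls 3 mm (inside 61 mm), open and toothed at the bottom, closed by a flat cap on top with the dark arbor bore in it; 188 g or so. It starts teeth down over a wooden peg. Point: on its axis, half-way up (24 mm above the teeth); z up along the axis. Grip it across its diameter from above; beside it along the row the neighbours stand close, front and back (along the module's x) are free.
- module32_peg (a point): the 32 mm saw's place: a fixed plywood module 150 x 88 mm, 12 mm thick, with a round sample hole 32 mm across bored by it, and a wooden peg 10 mm thick and 30 mm high over which a saw stands. Point: the peg's foot, on the module's upper face (16 mm above the bench); x points along the module from the peg to the middle of its sample hole, 72 mm away; z up. Five modules lie side by side at 90 mm, pegs in a row along the modules' y; their order changes.
- module43_peg (a point): the 43 mm saw's place: a fixed plywood module 150 x 88 mm, 12 mm thick, with a round sample hole 43 mm across bored by it, and a wooden peg 10 mm thick and 30 mm high over which a saw stands. Point: the peg's foot, on the module's upper face (16 mm above the bench); x points along the module from the peg to the middle of its sample hole, 72 mm away; z up. Five modules lie side by side at 90 mm, pegs in a row along the modules' y; their order changes.
- module54_peg (a point): the 54 mm saw's place: a fixed plywood module 150 x 88 mm, 12 mm thick, with a round sample hole 54 mm across bored by it, and a wooden peg 10 mm thick and 30 mm high over which a saw stands. Point: the peg's foot, on the module's upper face (16 mm above the bench); x points along the module from the peg to the middle of its sample hole, 72 mm away; z up. Five modules lie side by side at 90 mm, pegs in a row along the modules' y; their order changes.
- module67_peg (a point): the 67 mm saw's place: a fixed plywood module 150 x 88 mm, 12 mm thick, with a round sample hole 67 mm across bored by it, and a wooden peg 10 mm thick and 30 mm high over which a saw stands. Point: the peg's foot, on the module's upper face (16 mm above the bench); x points along the module from the peg to the middle of its sample hole, 72 mm away; z up. Five modules lie side by side at 90 mm, pegs in a row along the modules' y; their order changes.
- module_spare_peg (a point): the spare place: a module of the same size and peg with no sample hole (a little wooden plug lies on its bare half) and nothing on its peg at the start. Point and axes as for the others: the peg's foot, on the module's upper face.
There are look-alikes about, which are no part of the job. What is shaped like the part that bears saw43_mid but blue, purple or red is not meant.

How it is judged:
By the outcome, as a careful person would: the job done as asked, in the order asked, and still so for the second after the job is handed in, with the robot touching nothing.
It also fails if it takes over 106 s, if anything falls off the work surface, if the arm or the gripper's body presses on something with over 40 N, if the wrist force passes 120 N, or if a joint passes its speed limit or range.

## Working session

There is one attempt and no reset: what is moved stays moved. The work goes in short steps, Python scripts to look and compute and a shell command to move; the robot and the scene stay as the last step left them, time stands still between calls to the robot, and variables do not carry over. Pictures are saved under pics/ and viewed, and the job is handed in when it is done.

```bash
mkdir -p pics; ls; python3 - <<'E'
from plant import manip
import cv2
s=manip.get_state();print(s)
for n in("scene","top","wrist"):
    c=manip.get_calibration(n);print(n,c)
    cv2.imwrite(f"pics/{n}0.png",cv2.cvtColor(manip.capture(n),cv2.COLOR_RGB2BGR))
E
```

```text
pics
{'time_s': 0.0, 'joint_pos': array([-1.26250005e+00,  2.07437730e-01,  1.54297939e+00,  2.19240227e-05,
        1.39349893e+00, -1.50507503e-01]), 'joint_velocities': array([ 0.00019693, -0.00072554,  0.00049925,  0.00079742, -0.00071874,
       -0.00069389]), 'joint_torque': array([-2.46111967e-04, -3.83032644e+01, -2.91598177e+01, -2.97175302e-04,
        1.04052274e-02,  2.12095506e-05]), 'tool_pos': array([ 0.25441793, -0.5148242 ,  0.24110361]), 'tcp_rot': array([-3.13929876e+00, -3.69696484e-04,  4.58799464e-01]), 'wrist_force': array([-0.24727828, -0.24158639,  0.39268514]), 'ft_torque': array([-0.02367567, -0.01712182,  0.05725414]), 'width': 1.0018313641494376}
scene {'vfov': 44.26822327573104, 'cx': 253.7355429943601, 'cy': 186.37176167334522, 'extrinsics': array([[ 0.7611224 ,  0.49437022, -0.41986996,  0.93619243],
       [ 0.6485331 , -0.58991699,  0.48104341, -0.55793664],
       [-0.00987489, -0.63843249, -0.76961448,  0.82754207],
       [ 0.        ,  0.        ,  0.        ,  1.        ]])}
top {'vfov': 52.105464214207444, 'cx': 254.73817479470918, 'cy': 189.87542179911782, 'extrinsics': array([[-0.02477477, -0.99750674,  0.06607963,  0.45466008],
       [-0.99962361,  0.02549797,  0.01012341, -0.05967143],
       [-0.01178306, -0.06580395, -0.997763  ,  0.86778219],
       [ 0.        ,  0.        ,  0.        ,  1.        ]])}
wrist {'vfov': 64.09825135377086, 'cx': 259.233144949722, 'cy': 187.66763891682282, 'extrinsics': array([[ 0.44198039, -0.85421629, -0.2738026 ,  0.3235942 ],
       [-0.89702209, -0.42162462, -0.13260487, -0.48063107],
       [-0.00216868,  0.30421573, -0.9526007 ,  0.37279425],
       [ 0.        ,  0.        ,  0.        ,  1.        ]])}
```

View pics/scene0.png

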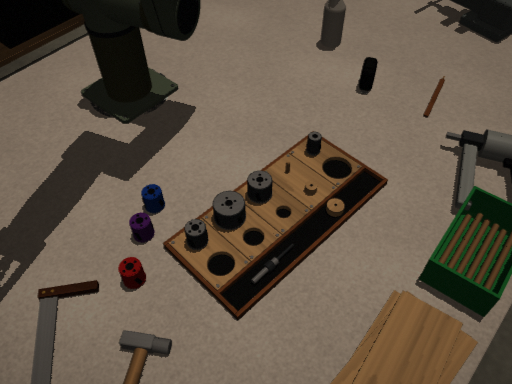

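View pics/top0.png

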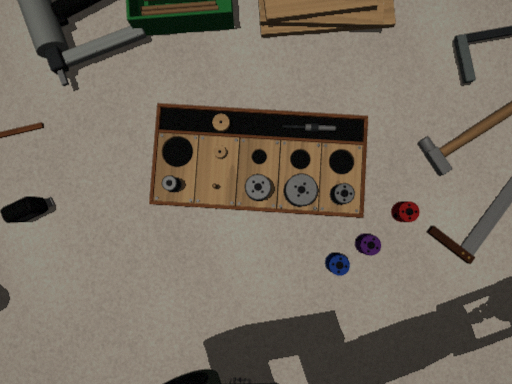

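View pics/wrist0.png

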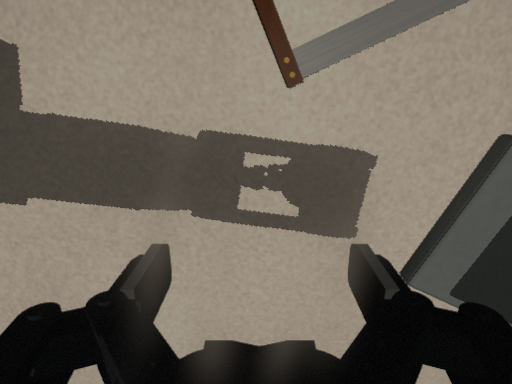

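```bash
python3 - <<'E'
import cv2
a=cv2.imread('pics/top0.png')[95:220,145:375];cv2.imwrite('pics/c1.png',cv2.resize(a,None,fx=3.4,fy=3.4,interpolation=cv2.INTER_CUBIC))
a=cv2.imread('pics/scene0.png')[125:310,160:390];cv2.imwrite('pics/c2.png',cv2.resize(a,None,fx=3.2,fy=3.2,interpolation=cv2.INTER_CUBIC))
E
```

```text
(no output)
```

View pics/c1.png

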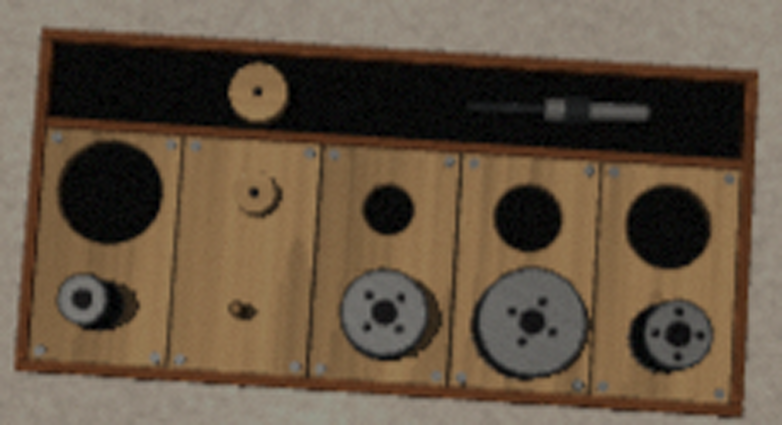

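View pics/c2.png

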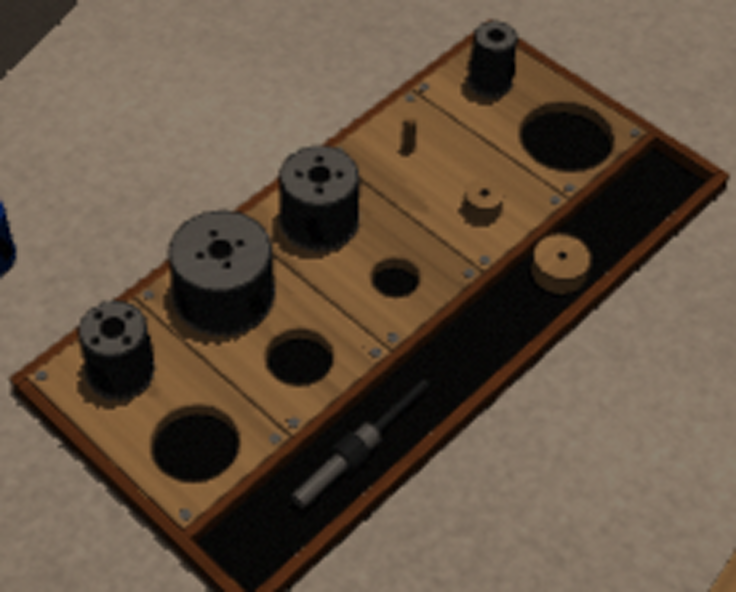

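```bash
cat > h.py <<'E'
import numpy as np,cv2
from plant import manip
def ray(cal,u,v,z):
    f=192/np.tan(np.radians(cal['vfov']/2));E=cal['extrinsics']
    d=E[:3,:3]@np.array([(u-cal['cx'])/f,(v-cal['cy'])/f,1]);o=E[:3,3]
    return (o+d*(z-o[2])/d[2])
def proj(cal,p):
    f=192/np.tan(np.radians(cal['vfov']/2));E=cal['extrinsics']
    q=E[:3,:3].T@(np.asarray(p)-E[:3,3]);return q[0]/q[2]*f+cal['cx'],q[1]/q[2]*f+cal['cy']
def save(n,name,box=None,s=1):
    cal=manip.get_calibration(n);im=cv2.cvtColor(manip.capture(n),cv2.COLOR_RGB2BGR)
    np.savez(f'pics/{name}.npz',vfov=cal['vfov'],cx=cal['cx'],cy=cal['cy'],extrinsics=cal['extrinsics'])
    cv2.imwrite(f'pics/{name}_raw.png',im)
    cv2.imwrite(f'pics/{name}.png',cv2.resize(im,None,fx=s,fy=s,interpolation=cv2.INTER_CUBIC))
    return im,cal
E
python3 - <<'E'
from h import *
im=cv2.imread('pics/top0.png');cal=manip.get_calibration('top')
im=im.copy();hsv=cv2.cvtColor(im,cv2.COLOR_BGR2HSV);v=im.max(2)
# holes: dark blobs
m=((v<38)).astype(np.uint8)
def blobs(m,amin,box=(145,130,375,215)):
    n,l,st,ce=cv2.connectedComponentsWithStats(m)
    for i in range(1,n):
        x,y=ce[i]
        if st[i,4]>amin and box[0]<x<box[2] and box[1]<y<box[3]: yield i,ce[i],st[i],(l==i)
H=[]
for i,c,s,_ in blobs(m,40):
    p=ray(cal,c[0],c[1],.016);f=192/np.tan(np.radians(cal['vfov']/2))
    d=2*np.sqrt(s[4]/np.pi)*.85/f*1000
    print('dark',c.round(1),s.tolist(),p.round(4),'d',d.round(1))
sat=hsv[...,1]
m=((sat<40)&(v>70)).astype(np.uint8)
m=cv2.morphologyEx(m,cv2.MORPH_OPEN,np.ones((3,3),np.uint8))
for i,c,s,mk in blobs(m,60,(155,165,362,212)):
    cn=max(cv2.findContours(mk.astype(np.uint8),0,1)[0],key=cv2.contourArea);(x,y),r=cv2.minEnclosingCircle(cn)
    p=ray(cal,x,y,.064);print('cap',(x,y),c.round(1),s.tolist(),p.round(4),'d',2*r/f*.8*1000)
E
```

```text
dark [177.1 151.1] [163, 137, 30, 30, 687] [0.6005 0.1171 0.016 ] d 64.0
dark [258.7 156.4] [252, 150, 14, 14, 152] [ 0.5842 -0.0615  0.016 ] d 30.1
dark [299.9 158.9] [291, 150, 19, 19, 283] [ 0.5763 -0.1513  0.016 ] d 41.1
dark [341.1 161.5] [330, 150, 24, 24, 443] [ 0.5683 -0.2406  0.016 ] d 51.4
dark [177.  185.4] [170, 178, 12, 14, 81] [0.5251 0.1182 0.016 ] d 22.0
dark [289.1 197.7] [284, 185, 16, 22, 43] [ 0.4922 -0.1251  0.016 ] d 16.0
dark [334.4 195.6] [330, 185, 15, 20, 79] [ 0.4942 -0.2233  0.016 ] d 21.7
cap (257.441162109375, 186.36553955078125) [257.4 186.5] [246, 175, 24, 24, 389] [ 0.515  -0.0572  0.064 ] d 49.88883361725435
cap (300.98486328125, 189.01515197753906) [300.9 189.1] [286, 174, 31, 31, 649] [ 0.5072 -0.1463  0.064 ] d 62.271242222849345
cap (168.5, 182.5) [168.6 182.6] [162, 176, 14, 14, 122] [0.5276 0.1256 0.064 ] d 28.372093570743846
```

```bash
cat >> h.py <<'E'
from scipy.spatial.transform import Rotation as Ro
def delta(x,y,z,yawdeg=84.86):
    s=manip.get_state();R=Ro.from_euler('xyz',s['tcp_rot'])
    T=Ro.from_euler('xyz',[180,0,yawdeg],degrees=True)
    d=R.inv().apply(np.array([x,y,z])-s['tool_pos'])*1000
    rv=(R.inv()*T).as_rotvec(degrees=True)
    print('t',round(s['time_s'],2),'pos',s['tool_pos'].round(4),'w',round(float(s['width'])*85.4,1),'F',s['wrist_force'].round(1));print('turn',rv.round(2),'shift',d.round(1))
E
python3 -m jog '[[[0,0,0,38.5,-26,-0.8,85],[0,0,0,38.5,-26,-0.8,85],[0,0,0,38.5,-26,-0.8,85],[0,0,0,38.5,-26,-0.8,85],[0,0,0,38.5,-26,-0.8,85],[0,0,0,38.5,-26,-0.8,85],[0,0,0,38.5,-26,-0.8,85],[0,0,0,38.5,-26,-0.8,85],[0,0,0,38.5,-26,-0.8,85],[0,0,0,38.5,-26,-0.8,85],[0,0,0,38.5,-26,-0.8,85],[0,0,0,38.5,-26,-0.8,85],[0,0,-8.4,0,0,0,85],[0,0,-8.4,0,0,0,85],[0,0,-8.4,0,0,0,85],[0,0,-8.4,0,0,0,85],[0,0,-8.4,0,0,0,85],[0,0,-8.4,0,0,0,85],[0,0,-8.4,0,0,0,85]]]'
python3 -c "
from h import *
delta(.53,-.03,.25)"
```

```text
time_s: 2.05
tool_pos: [0.5384, -0.0087, 0.2449]
tcp_rot: [-3.134, -0.005, 1.498]
wrist_force: [0.4, 0.6, -0.9]
width: 0.989
t 2.05 pos [ 0.5384 -0.0087  0.2449] w 84.4 F [ 0.4  0.6 -0.9]
turn [-0.44 -0.28  0.98] shift [-21.9  -6.8  -5.2]
```

```bash
python3 -m jog '[[[-0.4,-0.3,1,-22,-7,-5,85],[0,0,0,0,0,0,85],[0,0,0,0,0,0,85]]]'
python3 -c "
from h import *
delta(.53,-.03,.25)
save('wrist','w1',s=1.5);save('top','t1')"
```

```text
time_s: 2.35
tool_pos: [0.5289, -0.0298, 0.2484]
tcp_rot: [-3.138, -0.001, 1.484]
wrist_force: [-0.6, 0.8, -0.6]
width: 0.997
t 2.35 pos [ 0.5289 -0.0298  0.2484] w 85.1 F [-0.6  0.8 -0.6]
turn [-0.19 -0.04  0.14] shift [-0.1  1.1 -1.6]
```

View pics/w1.png

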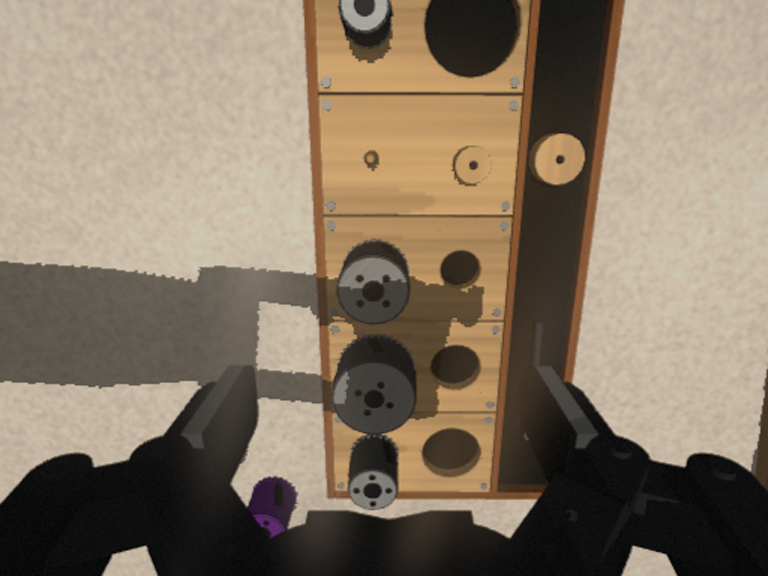

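```bash
python3 - <<'E'
from h import *
for nm,seeds in (('w1',dict(c32=(243,4),c54=(249,194),c67=(249.5,266),c43=(248.5,327),h67=(315,20),h32=(306.5,179),h43=(303.5,244),h54=(301,301),peg=(247.5,105.5))),('t1',dict(c32=(169,183),c54=(257,187),c67=(301,190),c43=(344.5,193),h67=(177,151),h32=(259,156),h43=(300,159),h54=(341,161),peg=(215,185.5)))):
    im=cv2.imread(f'pics/{nm}_raw.png');cal={k:v for k,v in np.load(f'pics/{nm}.npz').items()}
    v=cv2.resize(im.max(2),None,fx=4,fy=4,interpolation=cv2.INTER_CUBIC).astype(float)
    for k,(u,w) in seeds.items():
        hw=(6 if nm=='w1' else 3) if k[0]=='c' else (34 if nm=='w1' else 18)
        if k=='peg': continue
        z=.064 if k[0]=='c' else .016
        x0=int(max(0,(u-hw)*4));y0=int(max(0,(w-hw)*4));p=v[y0:int((w+hw)*4),x0:int((u+hw)*4)]
        cx,cy=int(u*4)-x0,int(w*4)-y0
        lo=np.median(p[max(0,cy-3):cy+4,cx-3:cx+4]);hi=np.percentile(p,75)
        m=(p<(.6*lo+.4*hi)).astype(np.uint8);n,l,st,ce=cv2.connectedComponentsWithStats(m,connectivity=4)
        i=l[cy,cx];U=(ce[i][0]+x0)/4-.375;V=(ce[i][1]+y0)/4-.375
        print(nm,k,round(U,1),round(V,1),'wh',st[i,2:4]/4,ray(cal,U,V,z).round(4))
    print('peg',ray(cal,*seeds['peg'],.046).round(4))
E
```

```text
w1 c32 242.0 4.1 wh [ 7.75 10.  ] [0.5251 0.1232 0.064 ]
w1 c54 249.1 194.7 wh [12. 11.] [ 0.5136 -0.0596  0.064 ]
w1 c67 249.4 265.9 wh [12.   10.75] [ 0.5053 -0.1479  0.064 ]
w1 c43 248.0 326.8 wh [11.5  9.5] [ 0.4949 -0.2352  0.064 ]
w1 h67 313.9 22.1 wh [62.25 51.  ] [0.5979 0.1111 0.016 ]
w1 h32 298.5 193.9 wh [49.5 46. ] [ 0.5721 -0.0802  0.016 ]
w1 h43 288.9 240.7 wh [50.75 68.  ] [ 0.5563 -0.1442  0.016 ]
w1 h54 300.3 301.1 wh [39.   32.25] [ 0.5667 -0.2402  0.016 ]
peg [0.5205 0.0333 0.046 ]
t1 c32 168.3 182.3 wh [5.75 5.5 ] [0.528  0.1261 0.064 ]
t1 c54 256.0 186.1 wh [3.5 6. ] [ 0.5156 -0.0543  0.064 ]
t1 c67 301.0 189.3 wh [5.25 6.  ] [ 0.5067 -0.1463  0.064 ]
t1 c43 344.3 192.9 wh [5.75 5.5 ] [ 0.4969 -0.2344  0.064 ]
t1 h67 174.5 156.2 wh [36. 36.] [0.5896 0.1229 0.016 ]
t1 h32 253.6 161.3 wh [27. 36.] [ 0.5737 -0.05    0.016 ]
t1 h43 296.6 163.0 wh [35.25 36.  ] [ 0.5674 -0.1437  0.016 ]
t1 h54 341.1 161.3 wh [24.5  24.25] [ 0.5686 -0.2406  0.016 ]
peg [0.5204 0.0319 0.046 ]
```

```bash
python3 -c "
from h import *
delta(.527,.124,.13)"
```

```text
t 2.45 pos [ 0.5291 -0.0297  0.2485] w 84.6 F [-0.3  0.8  0.2]
turn [-0.18 -0.02  0.17] shift [152.9 -15.  118.6]
```

```bash
python3 -m jog '[[[0,0,0,30,-3,23.5,85],[0,0,0,30,-3,23.5,85],[0,0,0,30,-3,23.5,85],[0,0,0,30,-3,23.5,85],[0,0,0,30,-3,23.5,85],[0,0,0,0,0,0,85],[0,0,0,0,0,0,85]]]'
python3 -c "
from h import *
delta(.527,.124,.13)
save('wrist','w2',s=1.5)"
```

```text
time_s: 3.15
tool_pos: [0.5296, 0.128, 0.1277]
tcp_rot: [3.14, 0.0, 1.484]
wrist_force: [-0.7, -0.6, 1.0]
width: 0.995
t 3.15 pos [0.5296 0.128  0.1277] w 85.0 F [-0.7 -0.6  1. ]
turn [0.11 0.01 0.18] shift [-4.2 -2.3 -2.3]
```

View pics/w2.png

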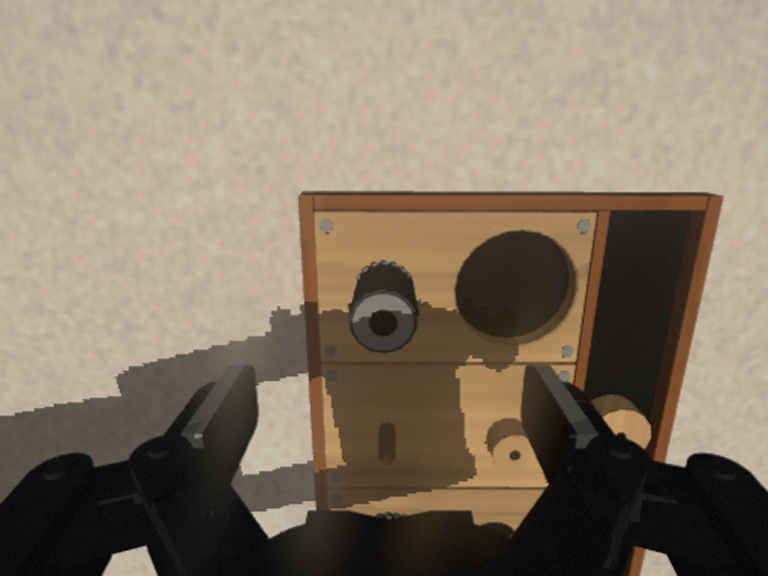

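```bash
cat >> h.py <<'E'
def pts(nm,d,s=1.5):
    cal={k:v for k,v in np.load(f'pics/{nm}.npz').items()};o={}
    for k,(u,v,z) in d.items():
        o[k]=ray(cal,(u+.5)/s-.5,(v+.5)/s-.5,z);print(k,o[k].round(4))
    return o
E
python3 - <<'E'
from h import *
o=pts('w2',dict(cap=(383,322,.064),capbore=(382.5,323,.064),h67=(515.5,285,.016),hl=(456,285,.016),hr=(575,285,.016),s1=(326,226,.016),s2=(584,226,.016),s3=(330,351,.016),s4=(567,351,.016),pegtop=(387,427,.046)))
print(np.mean([o[f's{i}'] for i in (1,2,3,4)],0))
x=np.array([.996,-.0897,0]);print(o['h67']-.072*x)
E
```

```text
cap [0.5258 0.1244 0.064 ]
capbore [0.5255 0.1239 0.064 ]
h67 [0.5989 0.1201 0.016 ]
hl [0.5659 0.123  0.016 ]
hr [0.6319 0.1172 0.016 ]
s1 [0.4981 0.1622 0.016 ]
s2 [0.6355 0.1502 0.016 ]
s3 [0.4909 0.0889 0.016 ]
s4 [0.6286 0.0768 0.016 ]
pegtop [0.5214 0.0556 0.046 ]
[0.56328533 0.11952531 0.016     ]
[0.52714076 0.12652414 0.016     ]
```

```bash
python3 -c "
from h import *
delta(.526,.1244,.036)"
```

```text
t 3.2 pos [0.5292 0.1278 0.1275] w 85.2 F [-0.4  0.4 -0.2]
turn [ 0.05 -0.01  0.14] shift [-3.7 -3.  91.5]
```

```bash
python3 -m jog '[[[0,0,0,-3.7,-3,10,85],[0,0,0,0,0,20,85],[0,0,0,0,0,20,85],[0,0,0,0,0,20,85],[0,0,0,0,0,15,85],[0,0,0,0,0,0,85]]]' 40
python3 -c "
from h import *
delta(.526,.1244,.036)"
```

```text
time_s: 3.8
tool_pos: [0.5313, 0.1177, 0.0442]
tcp_rot: [3.128, -0.0, 1.475]
wrist_force: [0.2, 1.0, -0.4]
width: 0.996
t 3.8 pos [0.5313 0.1177 0.0442] w 85.0 F [ 0.2  1.  -0.4]
turn [ 0.77 -0.02 -0.33] shift [ 6.2 -6.   8.1]
```

```bash
python3 -m jog '[[[0.8,0,-0.3,6.2,-6,8,85],[0,0,0,0,0,0,85],[0,0,0,0,0,0,85]]]' 40
python3 -c "
from h import *
delta(.526,.1244,.036);save('wrist','w3',s=1.5)"
```

```text
time_s: 4.1
tool_pos: [0.5275, 0.1232, 0.0377]
tcp_rot: [3.139, -0.001, 1.478]
wrist_force: [-0.3, -0.3, -0.3]
width: 0.996
t 4.1 pos [0.5275 0.1232 0.0377] w 85.1 F [-0.3 -0.3 -0.3]
turn [ 0.13 -0.05 -0.17] shift [ 1.  -1.6  1.7]
```

View pics/w3.png

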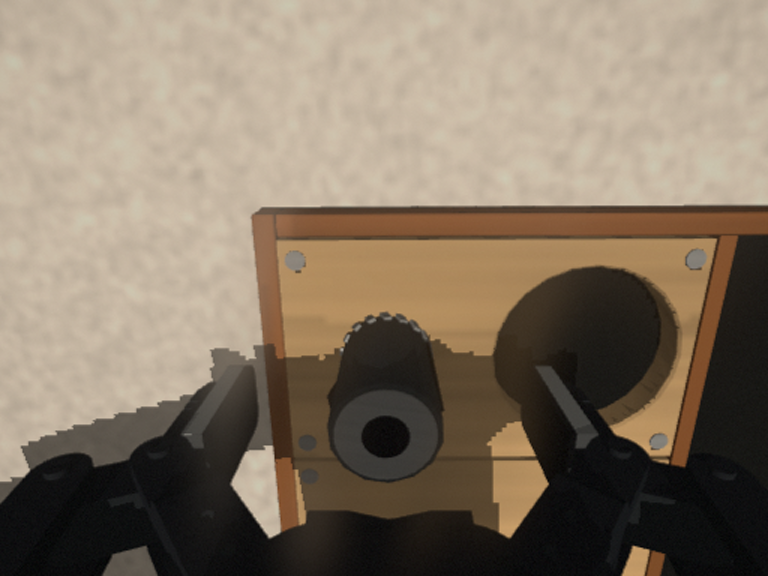

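```bash
python3 -c "
from h import *
pts('w3',dict(cap=(386,434.5,.064),h=(588,346,.016),s1=(295,261,.016),s2=(696,259,.016),s3=(307,442,.016),s4=(658,441,.016)))"
python3 -m jog '[[[0,0,0,1,-1,1,60],[0,0,0,0,0,0,25],[0,0,0,0,0,0,25],[0,0,0,0,0,0,25],[0,0,0,0,0,0,25],[0,0,0,0,0,0,25],[0,0,0,0,0,0,25]]]' 40
python3 -c "
from h import *
delta(.526,.1244,.036);save('wrist','w4',s=1.5)
pass"
```

```text
cap [0.5259 0.1245 0.064 ]
h [0.5997 0.1206 0.016 ]
s1 [0.4978 0.1626 0.016 ]
s2 [0.6355 0.1503 0.016 ]
s3 [0.4911 0.0892 0.016 ]
s4 [0.6286 0.0766 0.016 ]
time_s: 4.85
tool_pos: [0.5277, 0.1249, 0.0386]
tcp_rot: [3.136, -0.001, 1.479]
wrist_force: [-0.3, -0.2, 1.0]
width: 0.364
t 4.85 pos [0.5277 0.1249 0.0386] w 31.0 F [-0.3 -0.2  1. ]
turn [ 0.32 -0.08 -0.12] shift [-0.6 -1.7  2.6]
```

View pics/w4.png

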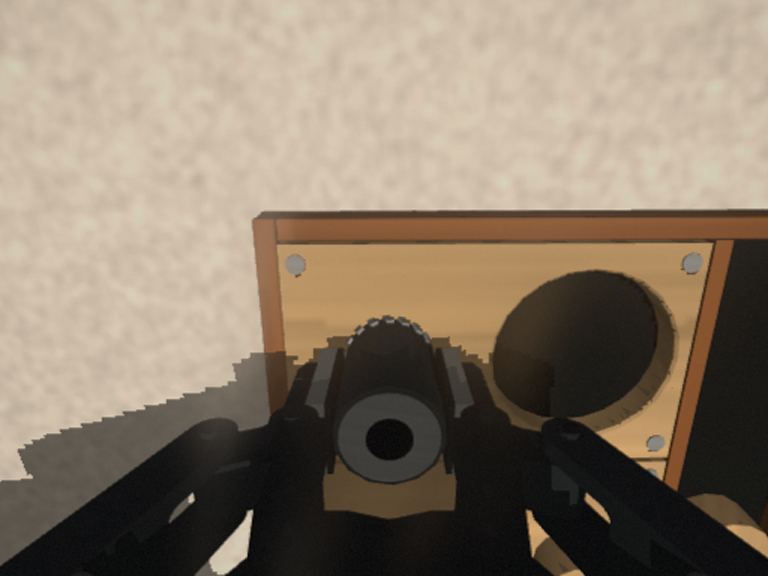

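```bash
python3 -m jog '[[[0,0,0,0,0,-10,25],[0,0,0,0,0,-15,25],[0,0,0,0,0,-20,25],[0,0,0,0,0,-20,25],[0,0,0,0,0,0,25]]]'
python3 -c "
from h import *
pts('w4',dict(cap=(389.5,437,.064),h=(586,343,.016),s1=(295,265,.016),s2=(692,264,.016)))
delta(.5205,.034,.1);save('wrist','w5',s=1.5)
pass"
```

```text
time_s: 5.4
tool_pos: [0.5262, 0.1247, 0.1063]
tcp_rot: [3.139, -0.001, 1.479]
wrist_force: [1.1, -1.4, -1.1]
width: 0.365
cap [0.5268 0.1246 0.064 ]
h [0.5996 0.123  0.016 ]
s1 [0.4977 0.1626 0.016 ]
s2 [0.6354 0.1499 0.016 ]
t 5.4 pos [0.5262 0.1247 0.1063] w 31.2 F [ 1.1 -1.4 -1.1]
turn [ 0.14 -0.05 -0.13] shift [-90.8   2.6   6.2]
```

View pics/w5.png

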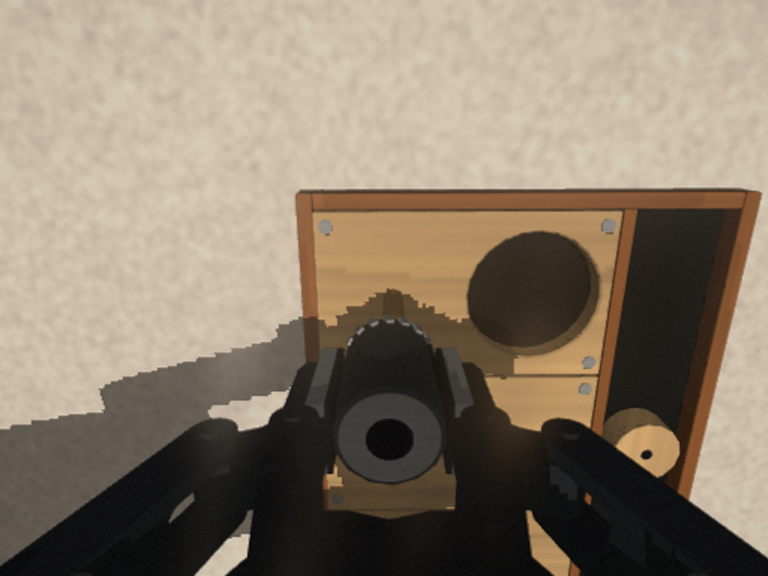

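```bash
python3 -m jog '[[[0,0,0,-22,0.6,0,25],[0,0,0,-22,0.6,0,25],[0,0,0,-22,0.6,0,25],[0,0,0,-22,0.6,0,25],[0,0,0,0,0,0,25]]]'
python3 -c "
from h import *
delta(.5209,.034,.075)
pass"
```

```text
time_s: 5.95
tool_pos: [0.5154, 0.035, 0.0999]
tcp_rot: [-3.134, -0.0, 1.482]
wrist_force: [-0.6, 0.8, -0.5]
width: 0.363
t 5.95 pos [0.5154 0.035  0.0999] w 31.0 F [-0.6  0.8 -0.5]
turn [-0.45 -0.02  0.03] shift [-0.5  5.8 24.8]
```

```bash
python3 -m jog '[[[-0.4,0,0,-0.5,6,10,25],[0,0,0,0,0,0,25],[0,0,0,0,0,0,25]]]'
python3 -c "
from h import *
delta(.5209,.034,.0450)
save('wrist','w6',s=1.5)"
```

```text
time_s: 6.25
tool_pos: [0.5201, 0.0351, 0.0866]
tcp_rot: [-3.137, -0.002, 1.481]
wrist_force: [-0.2, -0.0, -0.4]
width: 0.368
t 6.25 pos [0.5201 0.0351 0.0866] w 31.4 F [-0.2 -0.  -0.4]
turn [-0.26 -0.09 -0.  ] shift [-1.   1.1 41.6]
```

View pics/w6.png

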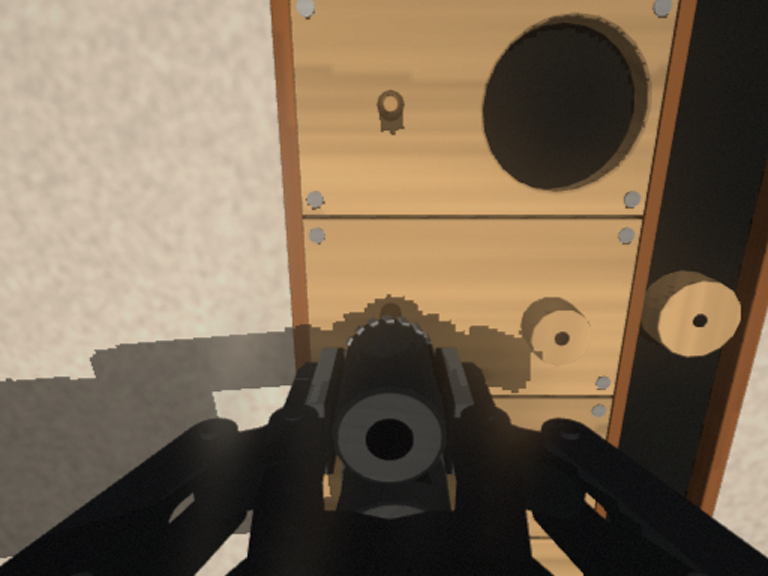

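```bash
python3 -c "
from h import *
o=pts('w6',dict(peg=(391,103.5,.046),hole=(567,102,.016),s1=(306,7.5,.016),s2=(663,7,.016),s3=(316,200,.016),s4=(632,199,.016)))
print(np.mean([o['s%d'%i] for i in (1,2,3,4)],0)-.036*np.array([.996,-.0897,0]))
im=cv2.imread('pics/w6.png')[60:150,340:440];cv2.imwrite('pics/w6c.png',cv2.resize(im,None,fx=5,fy=5))
im=cv2.imread('pics/w6.png')[280:340,340:440];cv2.imwrite('pics/w6d.png',cv2.resize(im*3,None,fx=5,fy=5))
"
python3 -m jog '[[[-0.3,0,0,-0.5,1,15,25],[0,0,0,0,0,15,25],[0,0,0,0,0,0,25]]]'
python3 -c "
from h import *
delta(.5209,.034,.0395)"
```

```text
peg [0.5277 0.1231 0.046 ]
hole [0.5997 0.1189 0.016 ]
s1 [0.498  0.1626 0.016 ]
s2 [0.6357 0.1501 0.016 ]
s3 [0.4916 0.0887 0.016 ]
s4 [0.6288 0.0767 0.016 ]
[0.52768994 0.12273939 0.016     ]
time_s: 6.6
tool_pos: [0.5214, 0.0367, 0.0562]
tcp_rot: [3.14, -0.002, 1.484]
wrist_force: [-0.8, -0.1, -1.8]
width: 0.359
t 6.6 pos [0.5214 0.0367 0.0562] w 30.6 F [-0.8 -0.1 -1.8]
turn [ 0.11 -0.11  0.19] shift [-2.7 -0.3 16.7]
```

View pics/w6c.png

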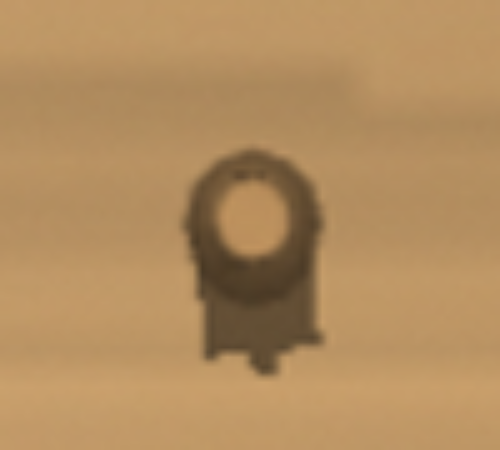

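View pics/w6d.png

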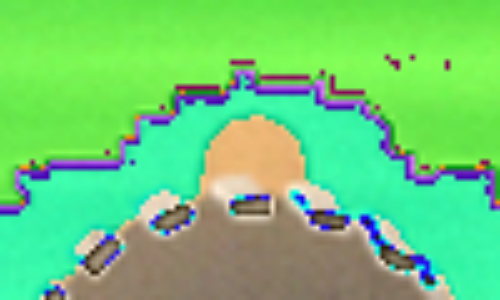

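```bash
python3 -m jog '[[[0,0,0,-2.7,-0.3,8,25],[0,0,0,0,0,5,25],[0,0,0,0,0,0,25],[0,0,0,0,0,0,25]]]'
python3 -c "
from h import *
delta(.5209,.034,.0395)
pts('w6',dict(cap=(389.5,437,.112)))"
```

```text
time_s: 7.0
tool_pos: [0.522, 0.0347, 0.0436]
tcp_rot: [3.138, -0.002, 1.486]
wrist_force: [-0.3, 0.1, -1.6]
width: 0.364
t 7.0 pos [0.522  0.0347 0.0436] w 31.1 F [-0.3  0.1 -1.6]
turn [ 0.22 -0.11  0.29] shift [-0.8 -1.   4.1]
cap [0.5194 0.0347 0.112 ]
```

```bash
python3 -m jog '[[[0,0,0,0,-1,2,25],[0,0,0,0,0,1,25],[0,0,0,0,0,0,25],[0,0,0,0,0,0,25]]]';python3 -m jog '[[[0,0,0,0,0,1,25],[0,0,0,0,0,0,25]]]'
```

```text
time_s: 7.4
tool_pos: [0.5219, 0.0346, 0.0415]
tcp_rot: [3.135, -0.002, 1.486]
wrist_force: [-0.5, -0.4, -1.4]
width: 0.362
time_s: 7.6
tool_pos: [0.5221, 0.0346, 0.0407]
tcp_rot: [3.135, -0.002, 1.486]
wrist_force: [0.6, -0.1, -1.4]
width: 0.365
```

```bash
for i in 1 2; do python3 -m jog '[[[0,0,0,0,0,1.2,25],[0,0,0,0,0,0,25]]]'|egrep 'pos|force'; done
```

```text
tool_pos: [0.5222, 0.0346, 0.0394]
wrist_force: [-0.1, -0.9, -1.3]
tool_pos: [0.5226, 0.0346, 0.0386]
wrist_force: [0.1, -0.4, -0.4]
```

```bash
for i in 1 2; do python3 -m jog '[[[0,0,0,0,0,0.6,25],[0,0,0,0,0,0,25]]]'|egrep 'pos|force'; done;  python3 -c "
from h import *
delta(.5209,.034,.0395)
save('wrist','w7',s=1.5)"
```

```text
tool_pos: [0.5227, 0.0345, 0.0386]
wrist_force: [-0.3, 0.6, -1.5]
tool_pos: [0.5228, 0.0345, 0.0386]
wrist_force: [-0.2, 0.2, -0.1]
t 8.4 pos [0.5228 0.0345 0.0386] w 30.9 F [-0.2  0.2 -0.1]
turn [ 0.42 -0.1   0.28] shift [-0.7 -1.8 -0.9]
```

View pics/w7.png

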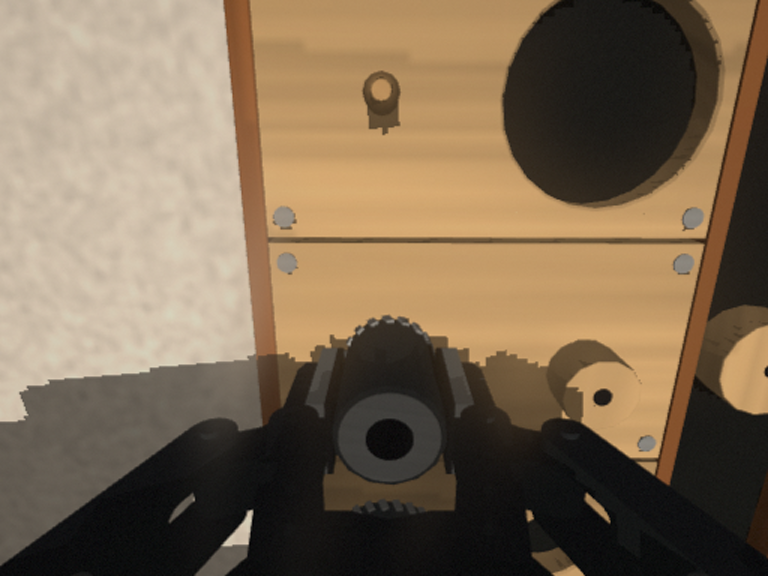

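```bash
python3 -m jog '[[[0,0,0,0,0,0,34],[0,0,0,0,0,0,45],[0,0,0,0,0,0,60],[0,0,0,0,0,-10,85],[0,0,0,0,0,-20,85],[0,0,0,0,0,-30,85],[0,0,0,0,0,-30,85],[0,0,0,0,0,0,85]]]'
python3 -c "
from h import *
delta(.505,-.147,.13)"
```

```text
time_s: 9.25
tool_pos: [0.5218, 0.0344, 0.1321]
tcp_rot: [3.135, -0.002, 1.486]
wrist_force: [0.4, -0.2, -0.3]
width: 0.996
t 9.25 pos [0.5218 0.0344 0.1321] w 85.1 F [ 0.4 -0.2 -0.3]
turn [ 0.36 -0.11  0.27] shift [-182.2   -1.3    1.7]
```

```bash
python3 -m jog '[[[0.3,0,0.3,-30,0.5,0,85],[0,0,0,-38,0,0,85],[0,0,0,-38,0,0,85],[0,0,0,-38,0,0,85],[0,0,0,-30,0,0,85],[0,0,0,0,0,0,85]]]'
python3 -c "
from h import *
delta(.505,-.147,.13);save('wrist','w8',s=1.5)"
```

```text
time_s: 9.85
tool_pos: [0.5073, -0.1436, 0.1335]
tcp_rot: [3.136, -0.001, 1.485]
wrist_force: [0.3, 0.7, -1.1]
width: 0.997
t 9.85 pos [ 0.5073 -0.1436  0.1335] w 85.1 F [ 0.3  0.7 -1.1]
turn [ 0.34 -0.09  0.24] shift [-3.6 -2.   3.5]
```

View pics/w8.png

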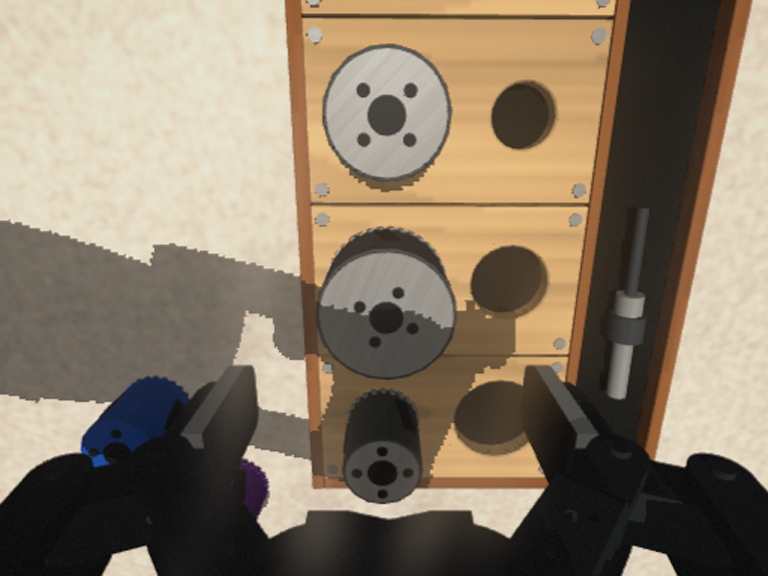

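```bash
python3 -c "
from h import *
x=np.array([.996,-.0897,0])
b=np.array([.0008,.0003,0])
o=pts('w8',dict(c54=(387,115,.064),c67=(386.5,317,.064),c43=(382.5,473,.064),a1=(315,35,.016),a2=(598,36,.016),a3=(321,190,.016),a4=(578.5,190,.016),b1=(322,219.5,.016),b2=(575,219.5,.016),b4=(559,344,.016),d1=(328,368,.016),d3=(333,470,.016),d4=(543,468,.016)))
print('peg32',(o['a1']+o['a2']+o['a3']+o['a4'])/4-.036*x+b)
print('peg43',(o['b1']+o['b4'])/2-.036*x+b)
print('peg54',(o['d1']+o['d4'])/2-.036*x+b)
im=cv2.imread('pics/w8_raw.png')[230:330,200:380];cv2.imwrite('pics/w8c.png',cv2.resize(im,None,fx=4,fy=4))
"
```

```text
c54 [ 0.5133 -0.0581  0.064 ]
c67 [ 0.5052 -0.1471  0.064 ]
c43 [ 0.4953 -0.2353  0.064 ]
a1 [ 0.4819 -0.0168  0.016 ]
a2 [ 0.6191 -0.029   0.016 ]
a3 [ 0.4751 -0.0907  0.016 ]
a4 [ 0.6124 -0.1027  0.016 ]
b1 [ 0.4736 -0.1065  0.016 ]
b2 [ 0.6111 -0.1185  0.016 ]
b4 [ 0.6043 -0.1927  0.016 ]
d1 [ 0.4654 -0.1963  0.016 ]
d3 [ 0.4593 -0.2703  0.016 ]
d4 [ 0.5961 -0.2812  0.016 ]
peg32 [ 0.51207857 -0.056243    0.016     ]
peg43 [ 0.50387177 -0.146068    0.016     ]
peg54 [ 0.49570195 -0.23523317  0.016     ]
```

View pics/w8c.png

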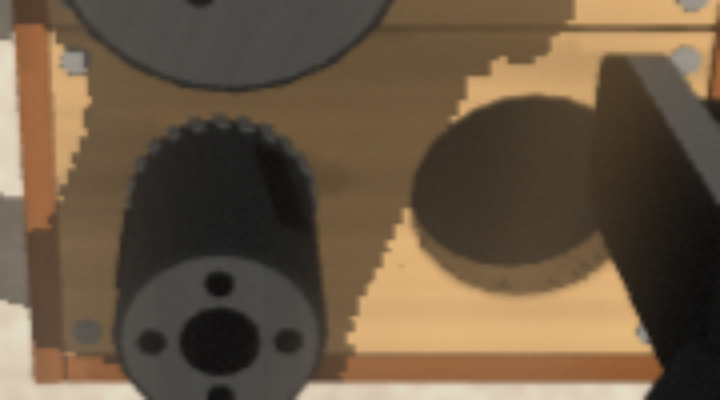

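```bash
python3 -c "
from h import *
delta(.506,-.1468,.031)"
python3 -m jog '[[[0.3,0,0.2,-3.6,-1.5,13,85],[0,0,0,0,0,20,85],[0,0,0,0,0,0,85]]]'
python3 -c "
from h import *
delta(.506,-.1468,.031)"
```

```text
t 9.9 pos [ 0.5071 -0.142   0.1333] w 85.0 F [-1.  -0.3 -0.8]
turn [ 0.29 -0.16  0.29] shift [ -5.2  -1.2 102.3]
time_s: 10.2
tool_pos: [0.5045, -0.143, 0.0976]
tcp_rot: [-3.139, -0.004, 1.484]
wrist_force: [-1.2, 0.7, -0.3]
width: 0.996
t 10.2 pos [ 0.5045 -0.143   0.0976] w 85.0 F [-1.2  0.7 -0.3]
turn [-0.12 -0.25  0.18] shift [-3.9  2.  66.6]
```

```bash
python3 -m jog '[[[0,-0.2,0.2,-3.9,2,10,85],[0,0,0,0,0,10,85],[0,0,0,0,0,0,85]]]'
python3 -c "
from h import *
delta(.506,-.1468,.031)"
```

```text
time_s: 10.5
tool_pos: [0.506, -0.145, 0.0754]
tcp_rot: [-3.138, -0.001, 1.484]
wrist_force: [0.5, 0.2, -0.2]
width: 0.995
t 10.5 pos [ 0.506  -0.145   0.0754] w 85.0 F [ 0.5  0.2 -0.2]
turn [-0.22 -0.08  0.15] shift [-1.9  0.3 44.4]
```

```bash
python3 -m jog '[[[-0.2,0,0.2,-1.9,0.3,12,85],[0,0,0,0,0,10,85],[0,0,0,0,0,0,85]]]' >/dev/null
python3 -c "
from h import *
delta(.506,-.1468,.031)"
```

```text
t 10.8 pos [ 0.5066 -0.1468  0.052 ] w 84.8 F [-0.5  0.2  0.5]
turn [ 0.05 -0.06 -0.02] shift [-0.1 -0.7 21. ]
```

```bash
python3 -m jog '[[[0,0,0,0,-0.5,11,85],[0,0,0,0,0,10,85],[0,0,0,0,0,0,85]]]' >/dev/null
python3 -c "
from h import *
delta(.506,-.1468,.031);save('wrist','w9',s=1.5)"
```

```text
t 11.1 pos [ 0.5063 -0.147   0.0293] w 85.3 F [-0.1  0.1 -0.1]
turn [ 0.08 -0.05 -0.04] shift [ 0.2 -0.3 -1.7]
```

View pics/w9.png

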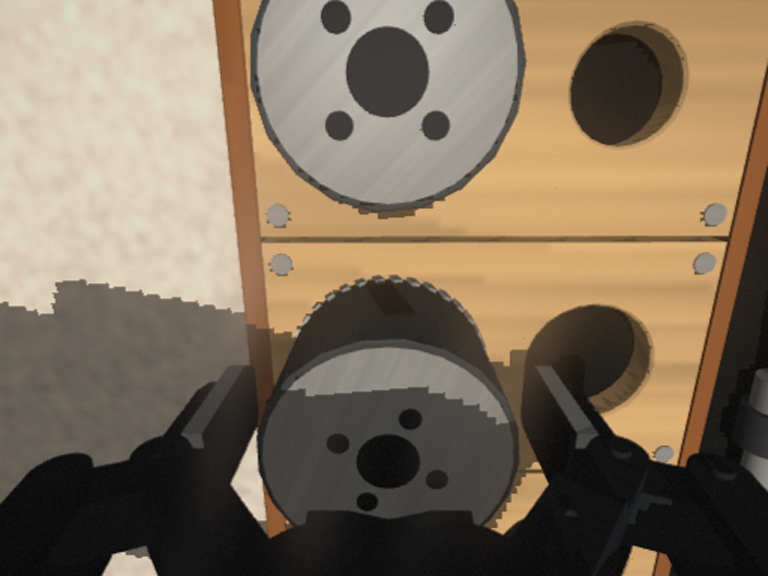

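```bash
python3 -m jog '[[[0,0,0,0,0,0,72],[0,0,0,0,0,0,60],[0,0,0,0,0,0,60],[0,0,0,0,0,0,60],[0,0,0,0,0,0,60]]]' 45
python3 -c "
from h import *
delta(.506,-.1468,.031);save('wrist','w10',s=1.5)
pts('w10',dict(c=(388,462,.064)))"
```

```text
time_s: 11.65
tool_pos: [0.5073, -0.1474, 0.0307]
tcp_rot: [3.138, -0.0, 1.48]
wrist_force: [0.4, -0.1, -1.4]
width: 0.771
t 11.65 pos [ 0.5073 -0.1474  0.0307] w 65.8 F [ 0.4 -0.1 -1.4]
turn [ 0.21 -0.   -0.04] shift [ 0.5 -1.3 -0.3]
c [ 0.5059 -0.1493  0.064 ]
```

View pics/w10.png

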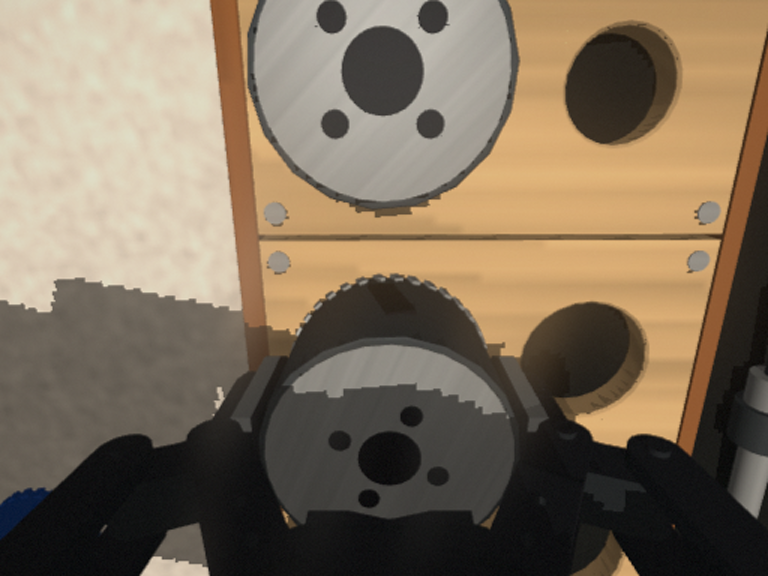

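```bash
python3 -m jog '[[[0,0,0,0,0,-8,60],[0,0,0,0,0,-15,60],[0,0,0,0,0,-20,60],[0,0,0,0,0,-20,60],[0,0,0,0,0,-10,60],[0,0,0,0,0,0,60]]]'
python3 -c "
from h import *
delta(.5285,.123,.1)"
```

```text
time_s: 12.3
tool_pos: [0.5061, -0.1469, 0.1072]
tcp_rot: [3.14, -0.001, 1.48]
wrist_force: [-0.7, 0.0, -2.1]
width: 0.772
t 12.3 pos [ 0.5061 -0.1469  0.1072] w 65.9 F [-0.7  0.  -2.1]
turn [ 0.09 -0.04 -0.04] shift [270.8  -2.1   7.4]
```

```bash
python3 -m jog '[[[0,0,0,25,-0.2,0,60],[0,0,0,35,-0.2,0,60],[0,0,0,35,-0.2,0,60],[0,0,0,35,-0.2,0,60],[0,0,0,35,-0.2,0,60],[0,0,0,35,-0.2,0,60],[0,0,0,35,-0.2,0,60],[0,0,0,20,0,0,60],[0,0,0,0,0,0,60],[0,0,0,0,0,0,60]]]'
python3 -c "
from h import *
delta(.5285,.123,.1);save('wrist','w11',s=1.5)"
```

```text
time_s: 13.3
tool_pos: [0.5246, 0.1153, 0.1001]
tcp_rot: [-3.134, 0.001, 1.477]
wrist_force: [0.6, 0.3, -2.1]
width: 0.771
t 13.3 pos [0.5246 0.1153 0.1001] w 65.9 F [ 0.6  0.3 -2.1]
turn [-0.41  0.06 -0.23] shift [8.  3.1 0.1]
```

View pics/w11.png

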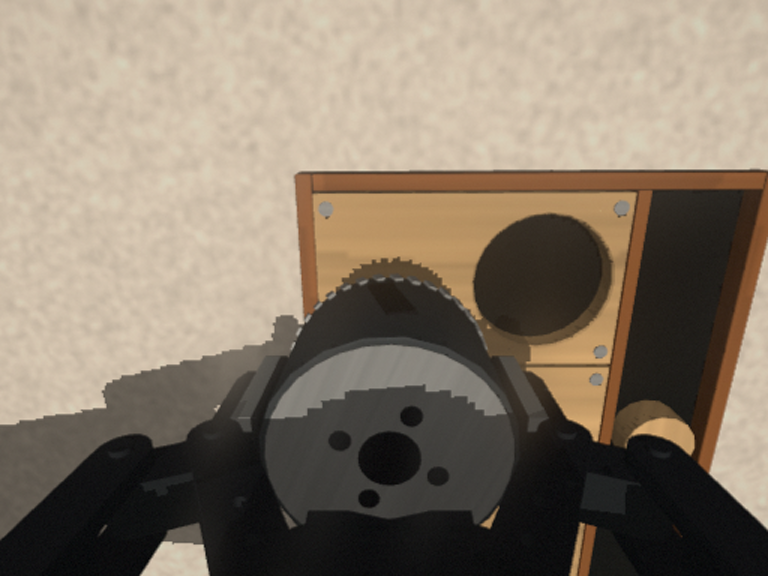

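```bash
python3 -c "
from h import *
o=pts('w11',dict(c=(389,458.5,.1334),s1=(325.5,209,.016),s2=(621.5,208,.016),s4=(600,351.5,.016)))
print('pegcam',(o['s1']+o['s4'])/2-.036*np.array([.996,-.0897,0]))
"
python3 -m jog '[[[-0.4,0,-0.2,8,3.1,5,60],[0,0,0,0,0,0,60],[0,0,0,0,0,0,60]]]'
python3 -c "
from h import *
delta(.5285,.123,.1)"
```

```text
c [0.5239 0.1144 0.1334]
s1 [0.4977 0.1627 0.016 ]
s2 [0.6353 0.1502 0.016 ]
s4 [0.6286 0.0767 0.016 ]
pegcam [0.52730869 0.12291337 0.016     ]
time_s: 13.65
tool_pos: [0.5283, 0.1207, 0.0938]
tcp_rot: [-3.14, 0.002, 1.476]
wrist_force: [-0.3, -0.2, -1.0]
width: 0.771
t 13.65 pos [0.5283 0.1207 0.0938] w 65.9 F [-0.3 -0.2 -1. ]
turn [-0.06  0.09 -0.27] shift [ 2.3 -0.1 -6.2]
```

```bash
python3 -m jog '[[[0,0,-0.2,3.1,-0.2,10,60],[0,0,0,0,0,12,60],[0,0,0,0,0,0,60]]]'>/dev/null
python3 -c "
from h import *
delta(.5282,.1238,.0307)"
```

```text
t 13.95 pos [0.5285 0.1228 0.07  ] w 65.6 F [ 0.3  0.  -1. ]
turn [-0.06  0.1  -0.17] shift [ 1.  -0.3 39.3]
```

```bash
python3 -m jog '[[[0,0.1,-0.2,1,-0.2,10,60],[0,0,0,0,0,12,60],[0,0,0,0,0,0,60]]]'>/dev/null
python3 -c "
from h import *
delta(.5282,.1238,.0307)"
```

```text
t 14.25 pos [0.5278 0.1237 0.0453] w 65.9 F [ 0.  -1.1 -2. ]
turn [-0.14  0.01  0.04] shift [ 0.2  0.5 14.6]
```

```bash
python3 -m jog '[[[-0.1,0,0,0.2,0.5,5,60],[0,0,0,0,0,5,60],[0,0,0,0,0,0,60],[0,0,0,0,0,0,60]]]'>/dev/null
python3 -c "
from h import *
delta(.5282,.1238,.0307)"
```

```text
t 14.65 pos [0.5284 0.1239 0.0341] w 65.9 F [-0.1  0.8 -1.5]
turn [-0.05  0.01  0.04] shift [-0.1 -0.2  3.4]
```

```bash
python3 -m jog '[[[0,0,0,0,-0.2,1.2,60],[0,0,0,0,0,0.8,60],[0,0,0,0,0,0,60]]]'|egrep 'pos|force';for i in 1 2 3; do python3 -m jog '[[[0,0,0,0,0,0.7,60],[0,0,0,0,0,0,60]]]'|egrep 'pos|force'; done; python3 -c "
from h import *
delta(.5282,.1238,.0307);save('scene','s1',s=1.5)"
```

```text
tool_pos: [0.5289, 0.124, 0.0328]
wrist_force: [-0.1, 0.1, -1.0]
tool_pos: [0.5292, 0.124, 0.0324]
wrist_force: [-0.5, -0.9, -0.9]
tool_pos: [0.5293, 0.124, 0.0318]
wrist_force: [0.5, -0.4, -1.8]
tool_pos: [0.5293, 0.124, 0.031]
wrist_force: [-1.3, -0.1, -1.9]
t 15.55 pos [0.5293 0.124  0.031 ] w 66.2 F [-1.3 -0.1 -1.9]
turn [ 0.11 -0.01  0.05] shift [-0.3 -1.1  0.3]
```

```bash
python3 -m jog '[[[0,0,0,0,-1.2,0.2,60],[0,0,0,0,0,0,60]]]'|egrep 'pos|force';for i in 1 2 3; do python3 -m jog '[[[0,0,0,0,0,0.6,60],[0,0,0,0,0,0,60]]]'|egrep 'pos|force'; done
```

```text
tool_pos: [0.5281, 0.1241, 0.0308]
wrist_force: [-0.6, -0.2, -1.6]
tool_pos: [0.5282, 0.1241, 0.0303]
wrist_force: [-0.1, 0.2, -1.7]
tool_pos: [0.5284, 0.1242, 0.0303]
wrist_force: [0.1, -0.2, -0.9]
tool_pos: [0.5285, 0.1241, 0.0302]
wrist_force: [-0.3, -0.0, -0.8]
```

```bash
python3 -m jog '[[[0,0,0,0,0,0,70],[0,0,0,0,0,0,78],[0,0,0,0,0,0,85],[0,0,0,0,0,0,85],[0,0,0,0,0,-10,85],[0,0,0,0,0,-20,85],[0,0,0,0,0,-20,85],[0,0,0,0,0,-25,85],[0,0,0,0,0,-25,85],[0,0,0,0,0,0,85]]]'
python3 -c "
from h import *
delta(.4965,-.2345,.14);save('wrist','w12',s=1.5)"
```

```text
time_s: 17.4
tool_pos: [0.5288, 0.1242, 0.136]
tcp_rot: [3.137, -0.001, 1.482]
wrist_force: [1.4, -0.6, 0.4]
width: 0.996
t 17.4 pos [0.5288 0.1242 0.136 ] w 85.0 F [ 1.4 -0.6  0.4]
turn [ 0.24 -0.04  0.05] shift [-3.602e+02 -3.000e-01 -4.200e+00]
```

View pics/w12.png

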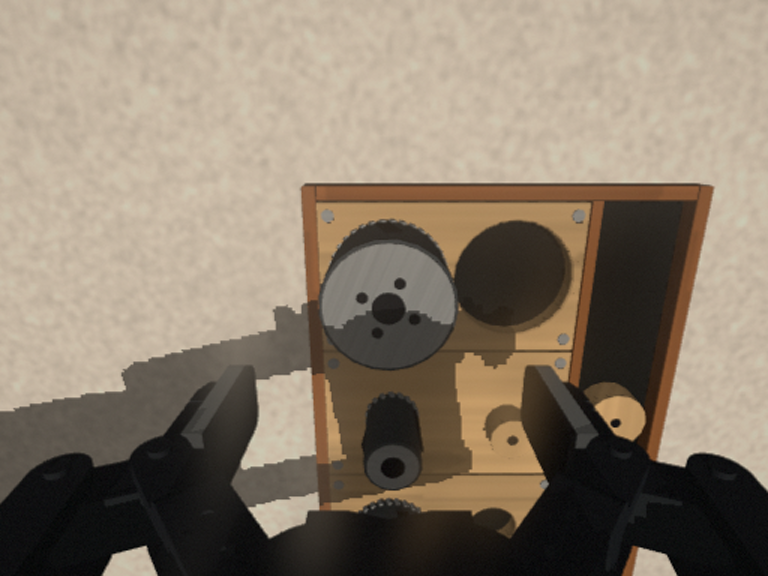

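```bash
python3 -c "
from h import *
o=pts('w12',dict(c=(389,308,.064),s1=(327.5,216,.016),s4=(563,340,.016),c32=(392.5,467.5,.064)))
print('pegcam',(o['s1']+o['s4'])/2-.036*np.array([.996,-.0897,0]))
"
python3 -m jog '[[[0.2,0,0,-30,0,0,85],[0,0,0,-40,0,0,85],[0,0,0,-40,0,0,85],[0,0,0,-40,0,0,85],[0,0,0,-40,0,0,85],[0,0,0,-40,0,0,85],[0,0,0,-40,0,0,85],[0,0,0,-40,0,0,85],[0,0,0,-40,0,0,85],[0,0,0,0,0,0,85],[0,0,0,0,0,0,85]]]'
python3 -c "
from h import *
delta(.4962,-.235,.13);save('wrist','w13',s=1.5)"
```

```text
c [0.5281 0.1241 0.064 ]
s1 [0.4979 0.1626 0.016 ]
s4 [0.6286 0.0759 0.016 ]
c32 [0.5218 0.0334 0.064 ]
pegcam [0.52739597 0.12245649 0.016     ]
time_s: 18.55
tool_pos: [0.4881, -0.234, 0.1223]
tcp_rot: [-3.123, -0.007, 1.485]
wrist_force: [-0.9, 0.4, 0.2]
width: 0.996
t 18.55 pos [ 0.4881 -0.234   0.1223] w 85.1 F [-0.9  0.4  0.2]
turn [-1.08 -0.39  0.23] shift [-0.2  8.  -7.8]
```

View pics/w13.png

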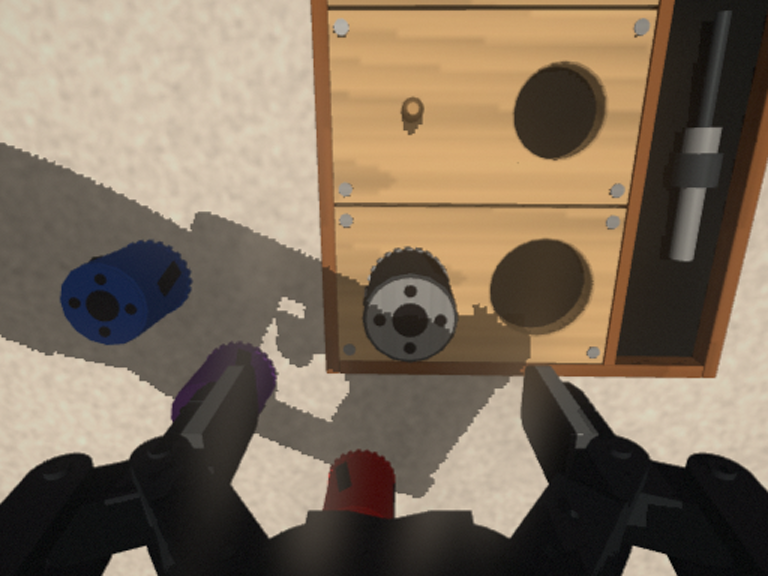

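```bash
python3 -c "
from h import *
x=np.array([.996,-.0897,0])
o=pts('w13',dict(c=(410,320,.064),peg43=(413,107.5,.046),b1=(341.5,28,.016),b4=(616.5,190,.016),b2=(641.5,27,.016),b3=(345.5,189.5,.016),d1=(346,220.5,.016),d2=(612.5,222,.016),d3=(349,349,.016),d4=(593,352.5,.016),pur=(240,350,.04)))
print('43cam',sum(o['b%d'%i] for i in (1,2,3,4))/4-.036*x)
print('54cam',sum(o['d%d'%i] for i in (1,2,3,4))/4-.036*x)
"
python3 -m jog '[[[-1,-0.4,0.2,-0.2,8,10,85],[0,0,0,0,0,10,85],[0,0,0,0,0,0,85]]]'>/dev/null
python3 -c "
from h import *
delta(.4962,-.235,.036)"
```

```text
c [ 0.4954 -0.2349  0.064 ]
peg43 [ 0.5036 -0.1456  0.046 ]
b1 [ 0.4741 -0.1065  0.016 ]
b4 [ 0.6044 -0.192   0.016 ]
b2 [ 0.6114 -0.1186  0.016 ]
b3 [ 0.4674 -0.1801  0.016 ]
d1 [ 0.4659 -0.196   0.016 ]
d2 [ 0.6033 -0.2083  0.016 ]
d3 [ 0.4591 -0.2693  0.016 ]
d4 [ 0.5966 -0.2822  0.016 ]
pur [ 0.4067 -0.2543  0.04  ]
43cam [ 0.50346735 -0.14607092  0.016     ]
54cam [ 0.49538006 -0.23571036  0.016     ]
t 18.9 pos [ 0.4953 -0.2309  0.1001] w 85.2 F [ 0.2  0.  -1. ]
turn [-0.23 -0.06  0.29] shift [-4.1  1.5 64. ]
```

```bash
python3 -c "
from h import *
pts('t1',dict(pur=(369,244,.048)),s=1)"
python3 -m jog '[[[-0.2,0,0.3,-4.1,1.5,10,85],[0,0,0,0,0,12,85],[0,0,0,0,0,0,85]]]'>/dev/null
python3 -c "
from h import *
delta(.4962,-.2348,.034)"
```

```text
pur [ 0.3909 -0.2846  0.048 ]
t 19.2 pos [ 0.4963 -0.2332  0.076 ] w 85.2 F [-0.6  0.8 -0.9]
turn [-0.1  -0.11  0.14] shift [-1.7  0.1 42. ]
```

```bash
python3 -m jog '[[[-0.1,-0.1,0.1,-1.7,0,11,85],[0,0,0,0,0,12,85],[0,0,0,0,0,0,85]]]'>/dev/null
python3 -c "
from h import *
delta(.4962,-.2348,.034)"
```

```text
t 19.5 pos [ 0.496  -0.235   0.0509] w 84.5 F [-0.4  0.6  0.1]
turn [-0.01 -0.01  0.03] shift [ 0.2  0.2 16.9]
```

```bash
python3 -m jog '[[[0,0,0,0,0,8,85],[0,0,0,0,0,8,85],[0,0,0,0,0,0,60],[0,0,0,0,0,0,36],[0,0,0,0,0,0,36],[0,0,0,0,0,0,36],[0,0,0,0,0,0,36],[0,0,0,0,0,0,36],[0,0,0,0,0,0,36]]]' 45
python3 -c "
from h import *
delta(.4962,-.2348,.034);save('wrist','w14',s=1.5)"
```

```text
time_s: 20.4
tool_pos: [0.4962, -0.2353, 0.0336]
tcp_rot: [3.141, 0.0, 1.481]
wrist_force: [-1.5, -0.2, -0.6]
width: 0.497
t 20.4 pos [ 0.4962 -0.2353  0.0336] w 42.4 F [-1.5 -0.2 -0.6]
turn [0.03 0.01 0.02] shift [ 0.5 -0.1 -0.4]
```

View pics/w14.png

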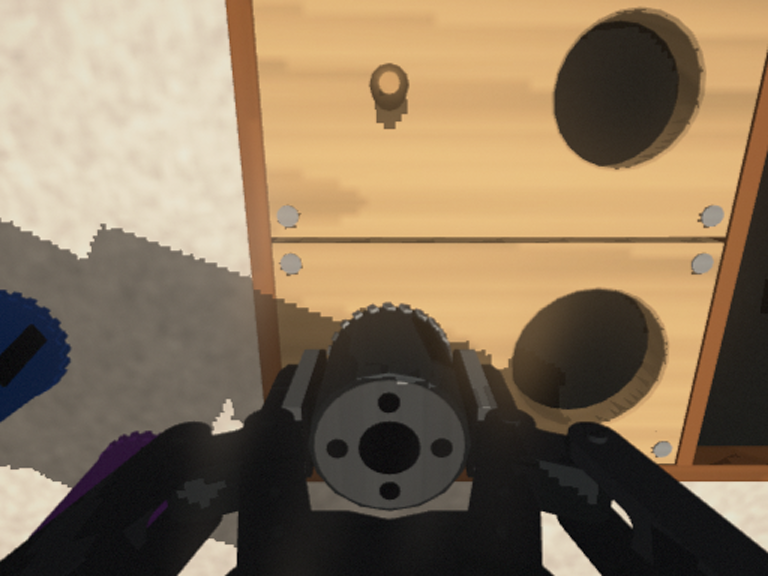

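```bash
python3 -c "
from h import *
pts('w14',dict(c=(389.5,447,.064),peg=(389,83,.046)))"
python3 -m jog '[[[0,0,0,0,0,-8,36],[0,0,0,0,0,-15,36],[0,0,0,0,0,-20,36],[0,0,0,0,0,-12,36],[0,0,0,0,0,0,36]]]'
python3 -c "
from h import *
delta(.504,-.1456,.088)"
```

```text
c [ 0.4955 -0.235   0.064 ]
peg [ 0.5035 -0.146   0.046 ]
time_s: 20.95
tool_pos: [0.4957, -0.2349, 0.0913]
tcp_rot: [-3.141, -0.001, 1.481]
wrist_force: [-0.7, 0.6, -1.1]
width: 0.498
t 20.95 pos [ 0.4957 -0.2349  0.0913] w 42.5 F [-0.7  0.6 -1.1]
turn [-0.05 -0.04  0.02] shift [89.7  0.3  3.3]
```

```bash
python3 -m jog '[[[0,0,0,20,0.2,0,36],[0,0,0,30,0.2,0,36],[0,0,0,25,0.2,0,36],[0,0,0,15,0.2,0,36],[0,0,0,0,0,0,36],[0,0,0,0,0,0,36]]]'
python3 -c "
from h import *
delta(.5042,-.1462,.06)"
```

```text
time_s: 21.55
tool_pos: [0.5043, -0.1439, 0.0903]
tcp_rot: [-3.141, 0.001, 1.48]
wrist_force: [0.0, 0.2, -1.5]
width: 0.497
t 21.55 pos [ 0.5043 -0.1439  0.0903] w 42.5 F [ 0.   0.2 -1.5]
turn [-0.05  0.06 -0.08] shift [-2.3  0.2 30.3]
```

```bash
python3 -m jog '[[[0,0,0,-2.3,0.2,10,36],[0,0,0,0,0,12,36],[0,0,0,0,0,0,36]]]' >/dev/null
python3 -c "
from h import *
delta(.5042,-.1462,.0336);save('wrist','w15',s=1.5)"
```

```text
t 21.85 pos [ 0.5041 -0.1489  0.0662] w 42.9 F [-0.5  0.5 -2.4]
turn [-0.04  0.12 -0.21] shift [ 2.8 -0.2 32.6]
```

View pics/w15.png

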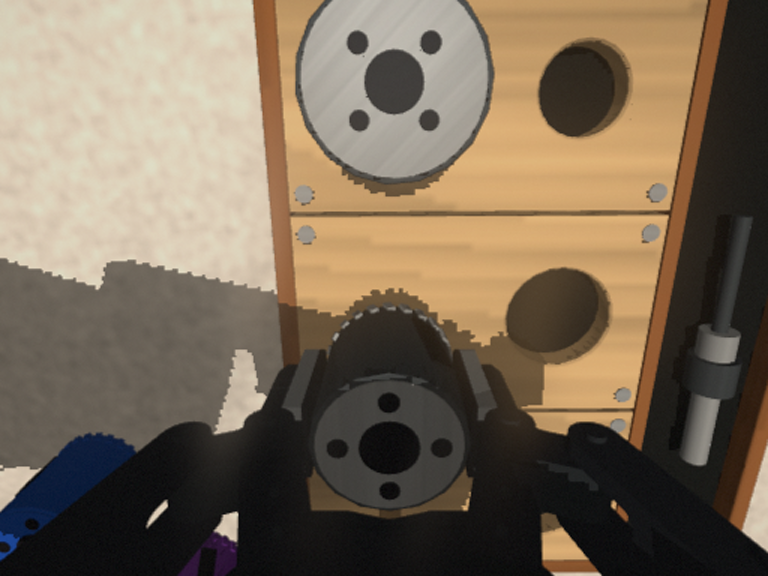

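```bash
python3 -m jog '[[[0,0.1,-0.2,2.8,-0.2,1,36],[0,0,0,0,0,0,36]]]' >/dev/null
python3 -c "
from h import *
delta(.5042,-.1462,.0336)"; python3 -m jog '[[[0,0,0,0,0,8,36],[0,0,0,0,0,8,36],[0,0,0,0,0,0,36]]]' >/dev/null
python3 -c "
from h import *
delta(.5042,-.1462,.0336)"
```

```text
t 22.1 pos [ 0.5045 -0.147   0.0654] w 42.7 F [ 0.2 -0.2 -0.7]
turn [-0.01  0.03 -0.07] shift [ 0.8 -0.4 31.8]
t 22.4 pos [ 0.5051 -0.1473  0.0488] w 42.8 F [-1.  -0.3 -2. ]
turn [ 0.08  0.07 -0.07] shift [ 1.  -1.  15.2]
```

```bash
python3 -m jog '[[[0,0,0,1,-1,6,36],[0,0,0,0,0,5,36],[0,0,0,0,0,0,36],[0,0,0,0,0,0,36]]]' >/dev/null
python3 -c "
from h import *
delta(.5042,-.1462,.0336)"
```

```text
t 22.8 pos [ 0.5039 -0.1458  0.0363] w 42.7 F [ 0.1  0.5 -0.8]
turn [ 0.03  0.05 -0.05] shift [-0.3  0.3  2.7]
```

```bash
python3 -m jog '[[[0,0,0,-0.3,0.2,1.2,36],[0,0,0,0,0,0,36]]]'|egrep 'pos|force';for i in 1 2 3 4; do python3 -m jog '[[[0,0,0,0,0,0.7,36],[0,0,0,0,0,0,36]]]'|egrep 'pos|force'; done
```

```text
tool_pos: [0.5043, -0.1462, 0.0352]
wrist_force: [-0.3, 0.2, -1.4]
tool_pos: [0.5047, -0.1464, 0.0348]
wrist_force: [-1.2, 0.1, -0.9]
tool_pos: [0.5048, -0.1465, 0.0343]
wrist_force: [0.8, 0.9, -1.0]
tool_pos: [0.5049, -0.1466, 0.0336]
wrist_force: [0.7, -0.3, -2.6]
tool_pos: [0.5052, -0.1467, 0.0336]
wrist_force: [0.3, -1.3, -1.8]
```

```bash
python3 -m jog '[[[0,0,0,0.3,-1,0,36],[0,0,0,0,0,0,36]]]'|egrep 'pos|force';for i in 1 2; do python3 -m jog '[[[0,0,0,0,-0.2,0.7,36],[0,0,0,0,0,0,36]]]'|egrep 'pos|force'; done
```

```text
tool_pos: [0.5042, -0.1463, 0.0335]
wrist_force: [-0.8, 0.1, -0.9]
tool_pos: [0.5043, -0.1464, 0.0336]
wrist_force: [-0.9, -0.3, -1.3]
tool_pos: [0.5044, -0.1464, 0.0335]
wrist_force: [-0.6, 0.2, -0.0]
```

Contact. Release, rise, go to the 54 saw.

```bash
python3 -m jog '[[[0,0,0,0,0,0,46],[0,0,0,0,0,0,55],[0,0,0,0,0,0,70],[0,0,0,0,0,0,85],[0,0,0,0,0,-10,85],[0,0,0,0,0,-20,85],[0,0,0,0,0,-25,85],[0,0,0,0,0,-25,85],[0,0,0,0,0,0,85]]]'
python3 -c "
from h import *
delta(.5141,-.058,.12);save('wrist','w16',s=1.5)"
```

```text
time_s: 25.3
tool_pos: [0.5039, -0.1462, 0.117]
tcp_rot: [3.138, 0.002, 1.48]
wrist_force: [0.6, -1.1, 0.5]
width: 0.993
t 25.3 pos [ 0.5039 -0.1462  0.117 ] w 84.8 F [ 0.6 -1.1  0.5]
turn [ 0.19  0.11 -0.06] shift [88.8  2.2 -3.1]
```

View pics/w16.png

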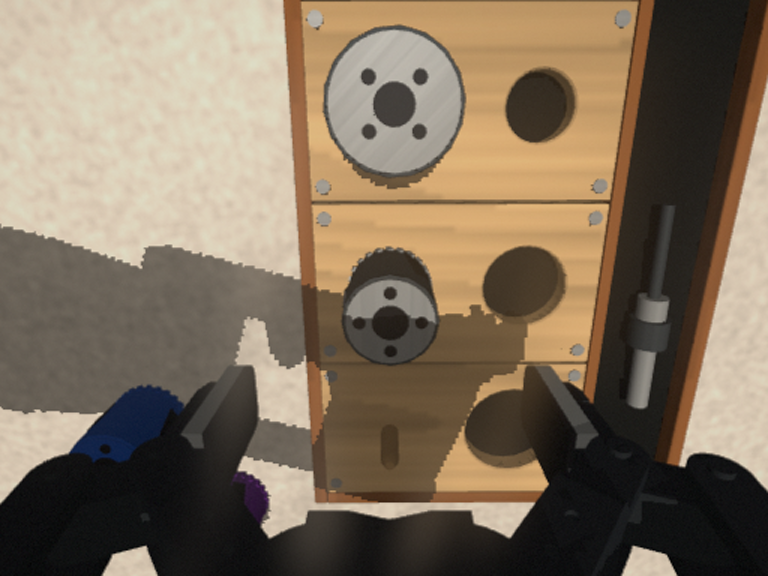

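```bash
python3 -c "
from h import *
x=np.array([.996,-.0897,0])
o=pts('w16',dict(c43=(390,322.5,.064),c54=(394,104,.064),b1=(323.5,219,.016),b2=(595.5,218,.016),b3=(330,350,.016),b4=(577,350,.016),a1=(315.5,19,.016),a2=(623,18.5,.016),a3=(323.5,187,.016),a4=(600,186,.016)))
for k in 'ba': print(k,sum(o[k+'%d'%i] for i in (1,2,3,4))/4-.036*x)
"
python3 -m jog '[[[0.2,0.1,0,22,0.5,0,85],[0,0,0,30,0.5,0,85],[0,0,0,25,0.5,0,85],[0,0,0,12,0.5,0,85],[0,0,0,0,0,0,85],[0,0,0,0,0,0,85]]]' >/dev/null
python3 -c "
from h import *
delta(.5141,-.058,.032)"
```

```text
c43 [ 0.5036 -0.146   0.064 ]
c54 [ 0.5132 -0.058   0.064 ]
b1 [ 0.4735 -0.1064  0.016 ]
b2 [ 0.6113 -0.1186  0.016 ]
b3 [ 0.4672 -0.1796  0.016 ]
b4 [ 0.6044 -0.1924  0.016 ]
a1 [ 0.4821 -0.0166  0.016 ]
a2 [ 0.6196 -0.029   0.016 ]
a3 [ 0.4757 -0.0905  0.016 ]
a4 [ 0.6128 -0.1027  0.016 ]
b [ 0.5032666  -0.14603723  0.016     ]
a [ 0.51170154 -0.05647581  0.016     ]
t 25.95 pos [ 0.5099 -0.0551  0.1114] w 84.8 F [-0.6 -0.3  0.4]
turn [-0.57 -0.06 -0.16] shift [-2.6  5.3 79.3]
```

saw43 is centred to 0.3 mm. Now the 54.

```bash
python3 -m jog '[[[-0.6,0,-0.2,-2.6,5.3,5,85],[0,0,0,0,0,12,85],[0,0,0,0,0,0,85]]]' >/dev/null
python3 -c "
from h import *
delta(.514,-.058,.032)"
```

```text
t 26.25 pos [ 0.5149 -0.0608  0.0924] w 85.1 F [-0.6  0.9 -0.3]
turn [ 0.05 -0.01 -0.09] shift [ 2.7 -1.2 60.4]
```

```bash
python3 -m jog '[[[0,0,0,2.5,-1,12,85],[0,0,0,0,0,12,85],[0,0,0,0,0,0,85]]]' >/dev/null
python3 -c "
from h import *
delta(.514,-.058,.032)"
```

```text
t 26.55 pos [ 0.5135 -0.0591  0.0655] w 85.1 F [-0.7 -0.7  0.1]
turn [-0.03 -0.02 -0.21] shift [ 1.1  0.4 33.5]
```

```bash
python3 -m jog '[[[0,0,-0.2,1.2,0.4,11,85],[0,0,0,0,0,11,85],[0,0,0,0,0,10,85],[0,0,0,0,0,0,85],[0,0,0,0,0,0,70]]]' >/dev/null
python3 -c "
from h import *
delta(.514,-.058,.032)"; python3 -m jog '[[[0,0,0,0,0,0,47],[0,0,0,0,0,0,47],[0,0,0,0,0,0,47],[0,0,0,0,0,0,47],[0,0,0,0,0,0,47]]]' 45
python3 -c "
from h import *
delta(.514,-.058,.032);save('wrist','w17',s=1.5)"
```

```text
t 27.05 pos [ 0.5135 -0.0575  0.0297] w 72.8 F [ 0.1  0.1 -0.1]
turn [-0.13 -0.03  0.03] shift [-0.4  0.5 -2.3]
time_s: 27.55
tool_pos: [0.5145, -0.0578, 0.0308]
tcp_rot: [3.141, -0.0, 1.482]
wrist_force: [-0.8, -0.6, -1.1]
width: 0.623
t 27.55 pos [ 0.5145 -0.0578  0.0308] w 53.2 F [-0.8 -0.6 -1.1]
turn [ 0.01 -0.01  0.03] shift [-0.3 -0.4 -1.2]
```

View pics/w17.png

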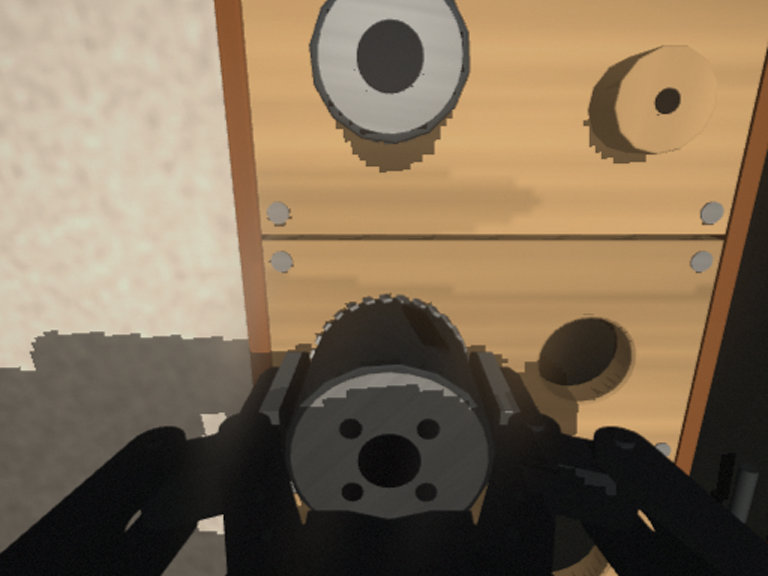

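```bash
python3 -c "
from h import *
pts('w17',dict(c=(389.5,460,.064)))"
python3 -m jog '[[[0,0,0,0,0,-8,47],[0,0,0,0,0,-15,47],[0,0,0,0,0,-20,47],[0,0,0,0,0,-20,47],[0,0,0,0,0,-10,47],[0,0,0,0,0,0,47]]]'
python3 -c "
from h import *
delta(.4961,-.235,.1)"
```

```text
c [ 0.5136 -0.0592  0.064 ]
time_s: 28.2
tool_pos: [0.5136, -0.0575, 0.1075]
tcp_rot: [-3.14, -0.0, 1.482]
wrist_force: [-0.5, 0.1, -1.5]
width: 0.626
t 28.2 pos [ 0.5136 -0.0575  0.1075] w 53.5 F [-0.5  0.1 -1.5]
turn [-0.08 -0.03  0.03] shift [-178.3   -1.7    7.5]
```

```bash
python3 -m jog '[[[0,0,0,-25,0,0,47],[0,0,0,-35,0,0,47],[0,0,0,-35,0,0,47],[0,0,0,-35,0,0,47],[0,0,0,-30,0,0,47],[0,0,0,-15,0,0,47],[0,0,0,0,0,0,47],[0,0,0,0,0,0,47]]]' >/dev/null
python3 -c "
from h import *
delta(.4963,-.2341,.07);save('wrist','w18',s=1.5)"
```

```text
t 29.0 pos [ 0.495  -0.2343  0.1022] w 53.3 F [ 0.5 -0.4 -2.1]
turn [-0.44 -0.32  0.18] shift [ 0.1  1.5 32.2]
```

View pics/w18.png

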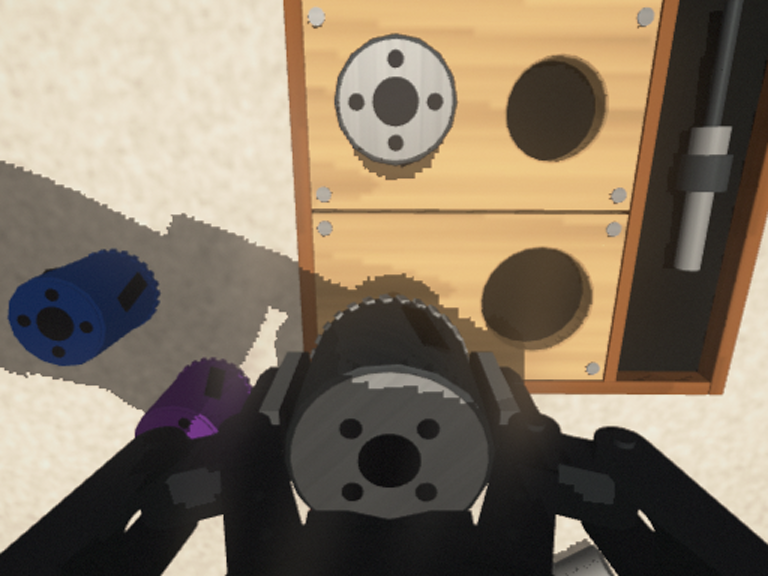

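```bash
python3 -m jog '[[[-0.4,-0.3,0.2,0,1.5,8,47],[0,0,0,0,0,12,47],[0,0,0,0,0,0,47]]]' >/dev/null
python3 -c "
from h import *
x=np.array([.996,-.0897,0])
o=pts('w18',dict(c=(389.5,460,.1354),d1=(324.5,228.5,.016),d4=(592,368.5,.016)))
print((o['d1']+o['d4'])/2-.036*x)
delta(.4963,-.2341,.0308)"
```

```text
c [ 0.4944 -0.2359  0.1354]
d1 [ 0.4657 -0.1961  0.016 ]
d4 [ 0.5964 -0.2821  0.016 ]
[ 0.49516903 -0.23588329  0.016     ]
t 29.35 pos [ 0.4966 -0.2302  0.0801] w 53.3 F [-0.  -0.4 -1.4]
turn [-0.08 -0.08  0.25] shift [-4.   0.1 49.3]
```

```bash
python3 -m jog '[[[-0.1,-0.1,0.2,-4,0,8,47],[0,0,0,0,0,6,47],[0,0,0,0,0,0,47]]]' >/dev/null
python3 -c "
from h import *
delta(.4961,-.2342,.0308)"
```

```text
t 29.65 pos [ 0.496  -0.2328  0.0639] w 53.3 F [-0.   0.7 -1.6]
turn [-0.06 -0.03  0.15] shift [-1.4  0.3 33.1]
```

```bash
python3 -m jog '[[[0,0,0.2,-1.4,0.2,10,47],[0,0,0,0,0,10,47],[0,0,0,0,0,0,47]]]' >/dev/null
python3 -c "
from h import *
delta(.4961,-.2342,.0308)"
```

```text
t 29.95 pos [ 0.4961 -0.2346  0.0423] w 53.3 F [-0.1 -0.1 -0.8]
turn [-0.04 -0.02 -0.08] shift [ 0.4 -0.1 11.5]
```

```bash
python3 -m jog '[[[0,0,0,0.3,0,5,47],[0,0,0,0,0,3,47],[0,0,0,0,0,0,47],[0,0,0,0,0,0,47]]]' >/dev/null
python3 -c "
from h import *
delta(.4961,-.2342,.0308)"
for i in 1 2 3; do python3 -m jog '[[[0,0,0,0,0,0.8,47],[0,0,0,0,0,0,47]]]'|egrep 'pos|force'; done
```

```text
t 30.35 pos [ 0.4962 -0.2345  0.0333] w 52.9 F [-0.2  0.5 -1.9]
turn [-0.05 -0.02 -0.1 ] shift [ 0.3 -0.1  2.5]
tool_pos: [0.4966, -0.2347, 0.033]
wrist_force: [0.8, -0.4, -0.7]
tool_pos: [0.4969, -0.2349, 0.0326]
wrist_force: [-0.1, -0.5, -0.4]
tool_pos: [0.497, -0.235, 0.0319]
wrist_force: [0.3, 0.2, -0.4]
```

```bash
python3 -m jog '[[[0,0,0,0.7,-0.9,0.5,47],[0,0,0,0,0,0,47]]]'|egrep 'pos|force';for i in 1 2 3 4; do python3 -m jog '[[[0,0,0,0,-0.1,0.7,47],[0,0,0,0,0,0,47]]]'|egrep 'pos|force'; done
```

```text
tool_pos: [0.4961, -0.2341, 0.0313]
wrist_force: [0.0, -0.1, -1.3]
tool_pos: [0.496, -0.2341, 0.0305]
wrist_force: [0.4, 0.5, -0.4]
tool_pos: [0.4962, -0.2343, 0.0302]
wrist_force: [-0.1, -0.2, -0.6]
tool_pos: [0.4963, -0.2344, 0.0302]
wrist_force: [-0.1, 0.7, -1.7]
tool_pos: [0.4964, -0.2344, 0.0301]
wrist_force: [1.1, -0.0, -0.9]
```

Contact. Release and head to the 32 saw on the spare peg.

```bash
python3 -m jog '[[[0,0,0,0,0,0,57],[0,0,0,0,0,0,65],[0,0,0,0,0,0,75],[0,0,0,0,0,0,85],[0,0,0,0,0,-10,85],[0,0,0,0,0,-20,85],[0,0,0,0,0,-25,85],[0,0,0,0,0,-25,85],[0,0,0,0,0,-8,85],[0,0,0,0,0,0,85]]]'
python3 -c "
from h import *
save('wrist','w19',s=1.5)
delta(.5224,.0337,.12)"
```

```text
time_s: 32.95
tool_pos: [0.4961, -0.2343, 0.1223]
tcp_rot: [3.139, 0.001, 1.479]
wrist_force: [-0.6, 0.6, 0.1]
width: 0.996
t 33.0 pos [ 0.4959 -0.2342  0.1218] w 85.1 F [-0.2 -0.3 -1.3]
turn [ 0.1   0.06 -0.1 ] shift [269.2   1.9   1.5]
```

View pics/w19.png

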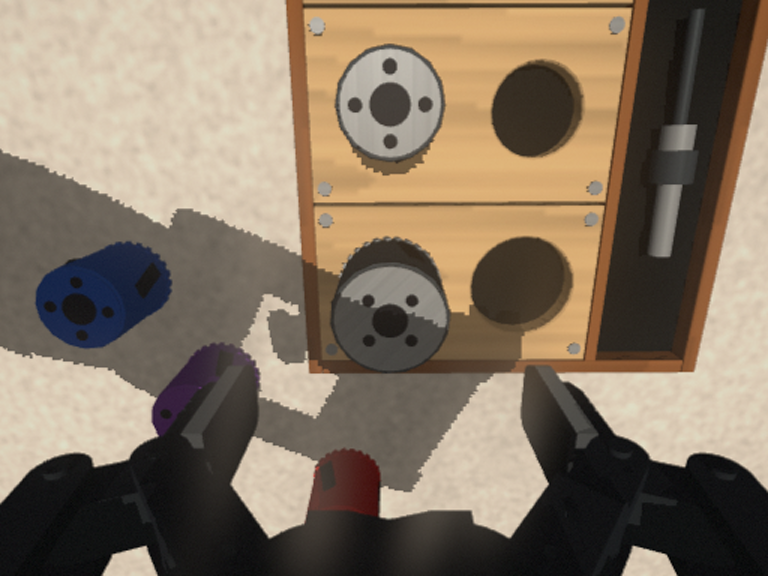

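```bash
python3 -c "
from h import *
x=np.array([.996,-.0897,0])
o=pts('w19',dict(c54=(390,320,.064),c43=(390,103.5,.064),d1=(326,220,.016),d2=(591.5,219,.016),d3=(332,349,.016),d4=(573.5,348.5,.016)))
print(sum(o['d%d'%i] for i in (1,2,3,4))/4-.036*x)
"
python3 -m jog '[[[0,0,0,25,0,0,85],[0,0,0,40,0,0,85],[0,0,0,40,0,0,85],[0,0,0,40,0,0,85],[0,0,0,40,0,0,85],[0,0,0,40,0,0,85],[0,0,0,40,0,0,85],[0,0,0,5,0,0,85],[0,0,0,0,0,0,85]]]' >/dev/null
python3 -c "
from h import *
delta(.5224,.0337,.036)"
```

```text
c54 [ 0.4956 -0.235   0.064 ]
c43 [ 0.5039 -0.1454  0.064 ]
d1 [ 0.466  -0.1959  0.016 ]
d2 [ 0.6036 -0.2082  0.016 ]
d3 [ 0.4595 -0.2696  0.016 ]
d4 [ 0.5965 -0.2821  0.016 ]
[ 0.49550891 -0.23569525  0.016     ]
t 33.9 pos [0.5144 0.0442 0.1094] w 84.7 F [-1.   0.1 -0.8]
turn [-0.96 -0.04 -0.35] shift [-9.7 10.2 73.2]
```

```bash
python3 -m jog '[[[-0.9,0,-0.3,-9.7,9,0,85],[0,0,0,0,0,0,85],[0,0,0,0,0,0,85]]]' >/dev/null
python3 -c "
from h import *
delta(.5224,.0337,.036);save('wrist','w20',s=1.5)"
```

```text
t 34.2 pos [0.5219 0.0301 0.1073] w 84.9 F [ 0.1  0.2 -0.3]
turn [-0.17  0.03 -0.17] shift [ 3.7  0.4 71.3]
```

View pics/w20.png

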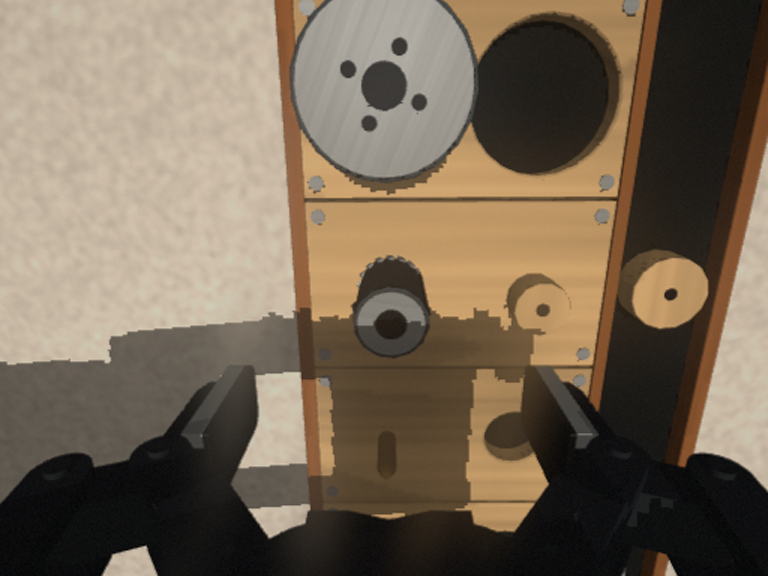

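```bash
python3 -c "
from h import *
x=np.array([.996,-.0897,0])
o=pts('w20',dict(c67=(384,85,.064),c32=(391,324,.064),d1=(306.5,6,.016),d2=(631,5.5,.016),d3=(316.5,183.5,.016),d4=(606,183,.016)))
print(sum(o['d%d'%i] for i in (1,2,3,4))/4-.036*x)
"
python3 -m jog '[[[-0.2,0,-0.2,3.7,0.4,10,85],[0,0,0,0,0,12,85],[0,0,0,0,0,12,85],[0,0,0,0,0,0,85]]]' >/dev/null
python3 -c "
from h import *
delta(.5224,.0337,.036)"
```

```text
c67 [0.5279 0.1244 0.064 ]
c32 [0.522  0.0338 0.064 ]
d1 [0.4978 0.1631 0.016 ]
d2 [0.6355 0.1502 0.016 ]
d3 [0.4915 0.0889 0.016 ]
d4 [0.6285 0.0763 0.016 ]
[0.52745498 0.12283753 0.016     ]
t 34.65 pos [0.5226 0.0319 0.0704] w 85.3 F [-1.5 -0.8 -0.9]
turn [ 0.06  0.05 -0.16] shift [ 1.8 -0.4 34.4]
```

```bash
python3 -m jog '[[[0,0,-0.2,1.8,-0.4,11,85],[0,0,0,0,0,11,85],[0,0,0,0,0,0,85]]]' >/dev/null
python3 -c "
from h import *
delta(.5224,.0337,.036)"
```

```text
t 34.95 pos [0.5217 0.0342 0.0456] w 85.2 F [-0.6  0.3  0.2]
turn [-0.04  0.04  0.07] shift [-0.4  0.8  9.6]
```

```bash
python3 -m jog '[[[0,0,0,-0.3,0.6,8,85],[0,0,0,0,0,0,70],[0,0,0,0,0,0,50],[0,0,0,0,0,0,25],[0,0,0,0,0,0,25],[0,0,0,0,0,0,25],[0,0,0,0,0,0,25],[0,0,0,0,0,0,25],[0,0,0,0,0,0,25]]]' 40
python3 -c "
from h import *
delta(.5224,.0337,.036);save('wrist','w21',s=1.5)"
```

```text
time_s: 35.85
tool_pos: [0.5233, 0.0338, 0.0378]
tcp_rot: [3.14, 0.001, 1.483]
wrist_force: [0.1, -0.1, -0.5]
width: 0.362
t 35.85 pos [0.5233 0.0338 0.0378] w 30.9 F [ 0.1 -0.1 -0.5]
turn [0.08 0.05 0.1 ] shift [-0.2 -0.9  1.8]
```

View pics/w21.png

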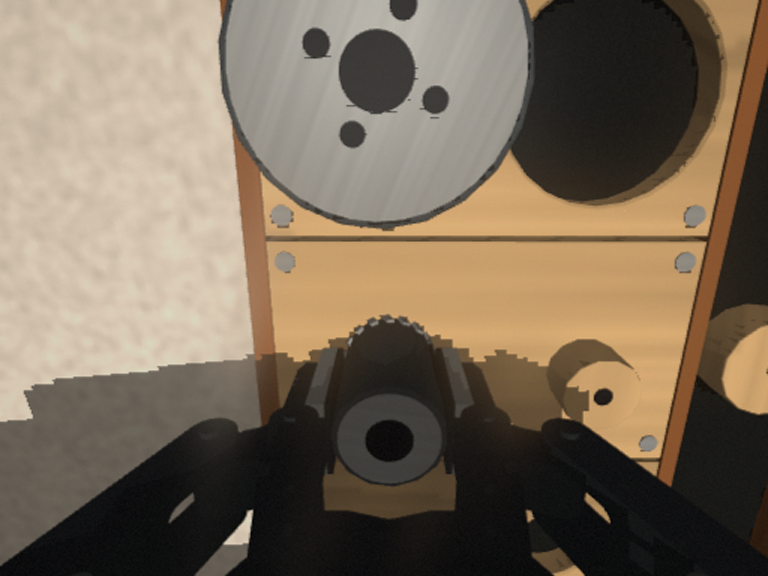

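```bash
python3 -c "
from h import *
pts('w21',dict(c=(389.5,440,.064)))"
python3 -m jog '[[[0,0,0,0,0,-8,25],[0,0,0,0,0,-15,25],[0,0,0,0,0,-20,25],[0,0,0,0,0,-12,25],[0,0,0,0,0,0,25]]]' >/dev/null
python3 -m jog '[[[0,0,0,-20,0,0,25],[0,0,0,-30,0,0,25],[0,0,0,-25,0,0,25],[0,0,0,-15,0,0,25],[0,0,0,0,0,0,25],[0,0,0,0,0,0,25]]]' >/dev/null
python3 -c "
from h import *
delta(.5125,-.056,.0378);save('wrist','w22',s=1.5)"
```

```text
c [0.5224 0.0333 0.064 ]
t 37.0 pos [ 0.5135 -0.0573  0.094 ] w 31.1 F [ 0.3  1.3 -0.6]
turn [-0.07 -0.02  0.19] shift [ 1.2 -1.1 56.3]
```

View pics/w22.png

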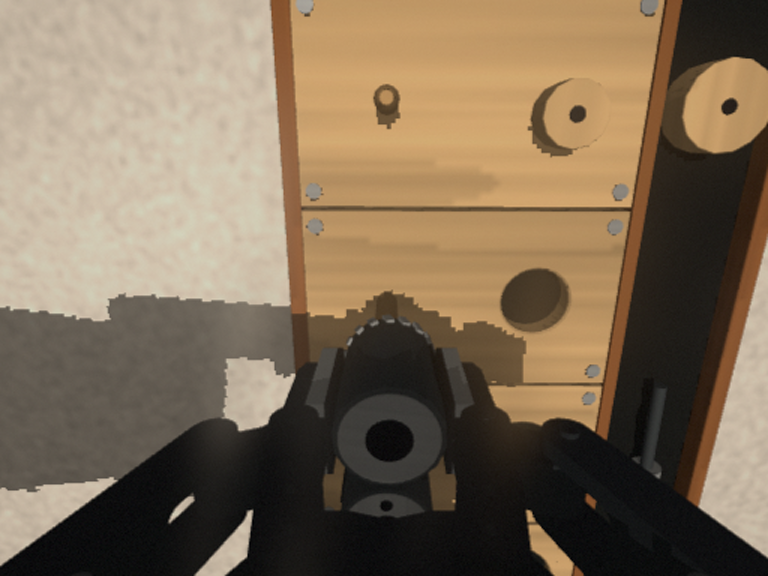

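```bash
python3 -c "
from h import *
x=np.array([.996,-.0897,0])
o=pts('w22',dict(c=(389.5,438.5,.1202),a1=(315.5,226.5,.016),a4=(592.5,371,.016)))
print((o['a1']+o['a4'])/2-.036*x)"
python3 -m jog '[[[0,0,0.2,1.2,-1,8,25],[0,0,0,0,0,8,25],[0,0,0,0,0,0,25]]]' >/dev/null
python3 -c "
from h import *
delta(.5125,-.056,.0378)"
```

```text
c [ 0.5128 -0.0575  0.1202]
a1 [ 0.482  -0.0168  0.016 ]
a4 [ 0.6125 -0.1029  0.016 ]
[ 0.51141261 -0.05660569  0.016     ]
t 37.35 pos [ 0.5121 -0.0534  0.0762] w 31.0 F [ 0.   0.1 -0.8]
turn [-0.13 -0.05  0.17] shift [-2.6  0.7 38.4]
```

```bash
python3 -m jog '[[[-0.1,0,0.2,-2.8,0.5,4,25],[0,0,0,0,0,0,25],[0,0,0,0,0,0,25]]]' >/dev/null
python3 -c "
from h import *
delta(.5124,-.0562,.0378)"
python3 -m jog '[[[0,0,0,0,0,10,25],[0,0,0,0,0,8,25],[0,0,0,0,0,0,25]]]' >/dev/null
python3 -c "
from h import *
delta(.5124,-.0562,.0378)"
```

```text
t 37.65 pos [ 0.5119 -0.0553  0.0709] w 30.9 F [-0.1 -0.6 -1.5]
turn [-0.12 -0.07  0.05] shift [-0.9  0.6 33.1]
t 37.95 pos [ 0.5123 -0.0554  0.0519] w 31.0 F [ 0.4  0.  -0.7]
turn [-0.05 -0.06  0.04] shift [-0.8  0.2 14.1]
```

```bash
python3 -m jog '[[[0,0,0,-0.8,0,6,25],[0,0,0,0,0,4,25],[0,0,0,0,0,0,25],[0,0,0,0,0,0,25]]]' >/dev/null
python3 -c "
from h import *
delta(.5124,-.0562,.0378)"
for i in 1 2 3; do python3 -m jog '[[[0,0,0,0,0,0.8,25],[0,0,0,0,0,0,25]]]'|egrep 'pos|force'; done
```

```text
t 38.35 pos [ 0.5119 -0.0563  0.0404] w 31.0 F [ 0.2  0.2 -1.3]
turn [-0.11 -0.07  0.03] shift [0.2 0.5 2.6]
tool_pos: [0.5122, -0.0564, 0.0398]
wrist_force: [-0.3, 0.9, 0.1]
tool_pos: [0.5125, -0.0565, 0.0394]
wrist_force: [0.7, 0.6, -1.7]
tool_pos: [0.5128, -0.0565, 0.0387]
wrist_force: [0.1, -0.3, -1.5]
```

```bash
python3 -m jog '[[[0,0,0,0.3,-0.6,0.5,25],[0,0,0,0,0,0,25]]]'|egrep 'pos|force';for i in 1 2 3 4; do python3 -m jog '[[[0,0,0,0,-0.15,0.7,25],[0,0,0,0,0,0,25]]]'|egrep 'pos|force'; done
```

```text
tool_pos: [0.5122, -0.0561, 0.0382]
wrist_force: [-0.5, -0.0, -1.0]
tool_pos: [0.5119, -0.0561, 0.0374]
wrist_force: [0.4, -0.8, -1.7]
tool_pos: [0.5122, -0.0562, 0.0374]
wrist_force: [-0.3, 1.3, -1.0]
tool_pos: [0.5125, -0.0562, 0.0373]
wrist_force: [0.2, -0.7, -0.7]
tool_pos: [0.5125, -0.0562, 0.0373]
wrist_force: [-1.0, -0.2, -0.8]
```

```bash
python3 -m jog '[[[0,0,0,0,0,0,36],[0,0,0,0,0,0,46],[0,0,0,0,0,0,60],[0,0,0,0,0,0,75],[0,0,0,0,0,0,85],[0,0,0,0,0,-10,85],[0,0,0,0,0,-20,85],[0,0,0,0,0,-25,85],[0,0,0,0,0,-35,85],[0,0,0,0,0,-45,85],[0,0,0,0,0,-45,85],[0,0,0,0,0,0,85]]]'
python3 -c "
from h import *
save('wrist','w23',s=1.5);save('scene','s2',s=1.5)
delta(.529,.122,.12)"
```

```text
time_s: 41.15
tool_pos: [0.5112, -0.0561, 0.2257]
tcp_rot: [-3.141, -0.001, 1.482]
wrist_force: [1.0, -0.5, 0.8]
width: 0.997
t 41.25 pos [ 0.5076 -0.0552  0.2197] w 85.0 F [ 0.5 -0.3 -0.6]
turn [-0.64 -0.18  0.02] shift [178.1   6.6 100.2]
```

View pics/w23.png

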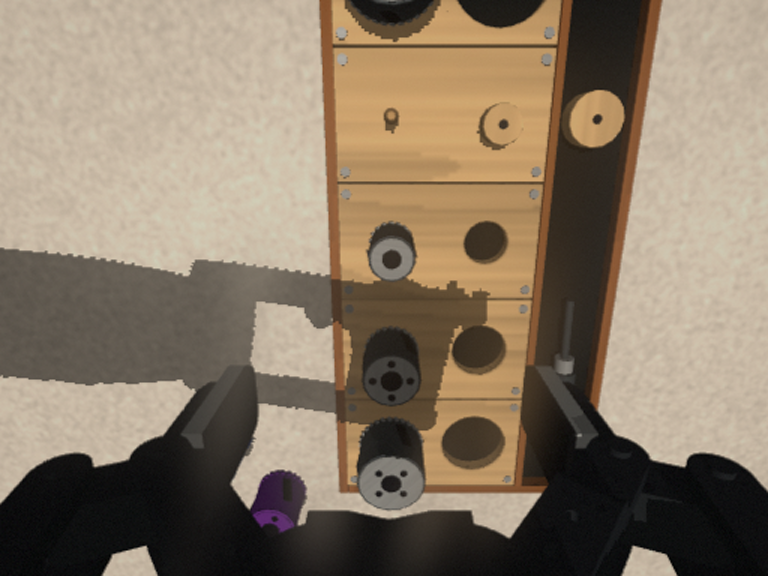

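View pics/s2.png

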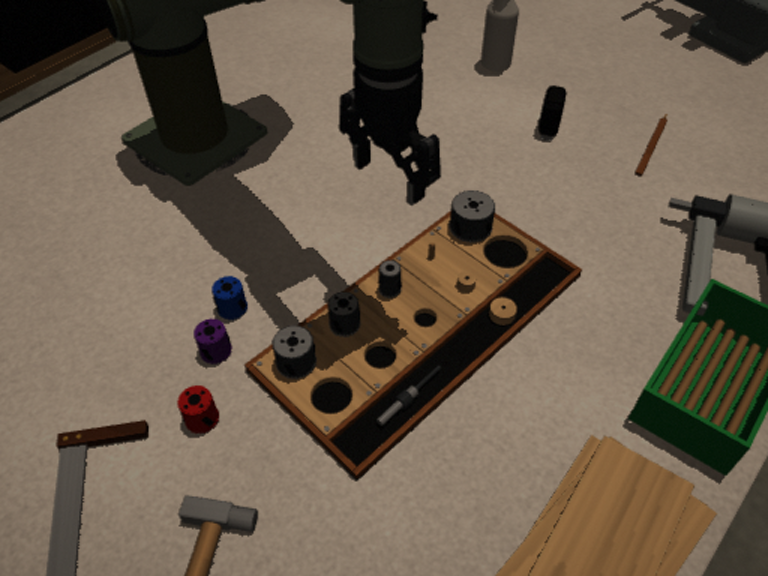

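```bash
python3 -c "
from h import *
x=np.array([.996,-.0897,0])
o=pts('w23',dict(c32=(391.5,260,.064),c43=(391,381,.064),c54=(391,484,.064),a1=(345.5,194.5,.016),a4=(524,289.5,.016),a2=(536.5,194.5,.016)))
print((o['a1']+o['a4'])/2-.036*x)
save('top','t2')
im=cv2.imread('pics/t2_raw.png')[95:220,145:375];cv2.imwrite('pics/t2c.png',cv2.resize(im,None,fx=3.4,fy=3.4,interpolation=cv2.INTER_CUBIC))
print(manip.get_state()['joint_velocities'].round(3))"
```

```text
c32 [ 0.5117 -0.0568  0.064 ]
c43 [ 0.5034 -0.1463  0.064 ]
c54 [ 0.4954 -0.2362  0.064 ]
a1 [ 0.4815 -0.017   0.016 ]
a4 [ 0.6119 -0.1026  0.016 ]
a2 [ 0.6212 -0.0296  0.016 ]
[ 0.51085586 -0.0565841   0.016     ]
[ 0.001  0.033  0.037  0.001 -0.002  0.   ]
```

View pics/t2c.png

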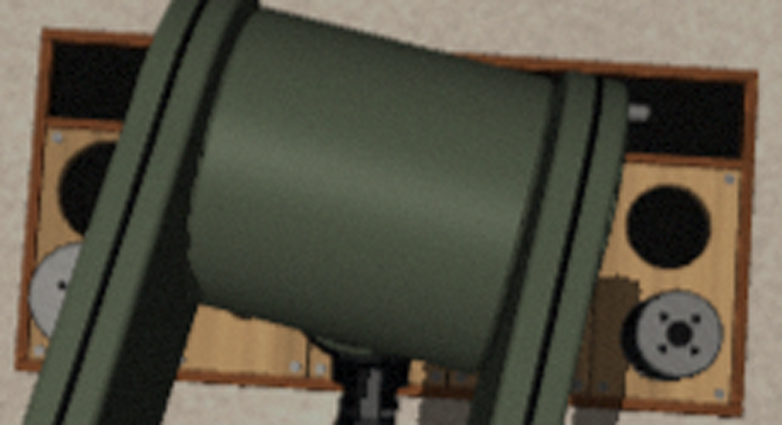

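```bash
python3 -m jog '[[[0,0,0,0,0,-10,85],[0,0,0,0,0,0,85],[0,0,0,0,0,0,85],[0,0,0,0,0,0,85]]]'; python3 -c "
from plant import manip
print(manip.job_done())"
```

```text
time_s: 41.7
tool_pos: [0.5028, -0.0539, 0.2228]
tcp_rot: [-3.115, -0.006, 1.481]
wrist_force: [0.4, -0.6, -0.4]
width: 0.996
the job is handed in; nothing more can be done
None
```

The four hole saws now stand teeth down over their own pegs and the spare peg is bare again. I handed the job in at 41.7 s with the arm well clear.

I moved them in this order:
1. The 32 mm saw to the spare peg.
2. The 67 mm saw to its own peg.
3. The 43 mm saw to its own peg.
4. The 54 mm saw to its own peg.
5. The 32 mm saw from the spare peg to its own peg.

Each was lowered in steps of under 1 mm until the tool stopped going down, then released.

**Centring:** in the last wrist-camera pictures the 32, 43 and 54 mm saws sit within about 1 mm of their pegs. The 67 mm saw reads about 1.5 mm off centre along the row; I left it because moving it again seemed the greater risk.

**Checks that fell short:**
- **Peg positions:** each peg's position under a standing saw was worked out from the module's screws, because the saw hides it. That method agreed within about 0.5 mm with the 43 and 67 mm pegs while they were bare.
- **Top camera:** the arm blocked most of the last top picture.
- **Flatness:** I judged this by eye in the pictures and by the tool height at contact; I did not measure it directly.

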